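Line up media bottles by size in the bench tray

TASK

The clean media bottles are back from the autoclave: line all four up by size in the bench tray, each standing upright in the middle of its own round pad, with the smallest on the pad nearest the vortex mixer, then the next size up, and so on to the largest at the far end. They are glass, so set each one down gently, never let one drop, and do not knock any over.

Things in the scene. Friction and masses are not known exactly. Their poses are not given: they have to be found in the camera images.
- bottle_25: Clear glass media bottle with ribbed blue screw cap, the smallest of the four (25 ml), empty and closed, standing upright: 74 mm tall in all, body 36 mm across, cap 35 mm across and the top 22 mm of the height. Take it by the cap from above. Origin: centre of its underside, z up.
- bottle_50: Clear glass media bottle with ribbed blue screw cap, the second smallest (50 ml), empty and closed, standing upright: 91 mm tall in all, body 46 mm across, cap 43 mm across and the top 25 mm of the height. Take it by the cap from above. Origin: centre of its underside, z up.
- bottle_100: Clear glass media bottle with ribbed blue screw cap, the second largest (100 ml), empty and closed, standing upright: 105 mm tall in all, body 56 mm across, cap 54 mm across and the top 27 mm of the height. Take it by the cap from above. Origin: centre of its underside, z up.
- bottle_250: Clear glass media bottle with ribbed blue screw cap, the largest (250 ml), empty and closed, standing upright: 143 mm tall in all, body 70 mm across, cap 54 mm across and the top 27 mm of the height. Take it by the cap from above. Origin: centre of its underside, z up.
- pad_a: Round dark non-slip pad, 80 mm across and 3 mm thick, fixed in the white bench tray, at the tray's left (+y) end. The four pads are alike, in a straight row 100 mm apart from centre to centre. Origin: centre of its underside, 5 mm above the table; a bottle stands on its top face, 3 mm above the origin. The pad's y axis runs along the row. The tray (130 x 440 mm) has a rim 14 mm above the table.
- pad_b: Round dark non-slip pad, 80 mm across and 3 mm thick, fixed in the white bench tray, second from the left (+y) end. The four pads are alike, in a straight row 100 mm apart from centre to centre. Origin: centre of its underside, 5 mm above the table; a bottle stands on its top face, 3 mm above the origin. The pad's y axis runs along the row. The tray (130 x 440 mm) has a rim 14 mm above the table.
- pad_c: Round dark non-slip pad, 80 mm across and 3 mm thick, fixed in the white bench tray, third from the left (+y) end. The four pads are alike, in a straight row 100 mm apart from centre to centre. Origin: centre of its underside, 5 mm above the table; a bottle stands on its top face, 3 mm above the origin. The pad's y axis runs along the row. The tray (130 x 440 mm) has a rim 14 mm above the table.
- pad_d: Round dark non-slip pad, 80 mm across and 3 mm thick, fixed in the white bench tray, at the tray's right (-y) end. The four pads are alike, in a straight row 100 mm apart from centre to centre. Origin: centre of its underside, 5 mm above the table; a bottle stands on its top face, 3 mm above the origin. The pad's y axis runs along the row. The tray (130 x 440 mm) has a rim 14 mm above the table.
- vortex_mixer: Vortex mixer, fixed: white and grey box 125 mm wide, 164 mm high with a dark round rubber cup on a short neck on top and a black knob in front. It stands beyond one end of the tray, on its left or its right (a round mini centrifuge stands beyond the other). Origin: centre of its underside.
Not all that is in view belongs to the job. What is shaped like the bottle_25 but orange is not meant.

How it is judged:
By the outcome, as a careful person would: the job done as asked, in the order asked, and still so for the second after the job is handed in, with the robot touching nothing.
It also fails if it takes over 109 s, if anything falls off the work surface, if the arm or the gripper's body presses on something with over 40 N, if the wrist force passes 120 N, or if a joint passes its speed limit or range.

ROBOT

A 6-joint arm with a two-finger parallel gripper is mounted at the origin on the work surface. World frame = base frame: x ahead of the robot, y to its left, z up, the work surface at z = 0. Lengths are in mm, angles in rad, forces in N, time in s.
With the tool pointing down it reaches from about 225 to 725 mm from the base axis. Payload 3.1 kg.
Tool frame: the origin (TCP) lies midway between the tips of the shut fingers; the grasp point (between the pads) lies robot.grip_depth behind it (robot.grip_depth is the distance from the TCP to the grasp point, in mm); z points along the fingers, y is the direction in which the jaws open and shut (so a half turn about z gives the same grasp; the last joint's range is limited). The gripper opens to 85 mm and grips with 20 to 120 N. Pads are 22 mm wide; open, the fingers measure 114 mm over their backs; the gripper's body (76 mm by 85 mm) begins 54 mm behind the grasp point. The pads swing forward as they close: fully open they stand 13 mm farther back than shut.
Start: joints at [1.12, 0.048, 0.099, 1.622, 0, 1.443], TCP at [166.549, 497.874, 197.512] pointing down, gripper open.
Joint ranges: [-2.91, 2.91], [-0.99, 1.94], [-1.21, 1.42], [-2.12, 2.29], [-1.49, 1.47], [-3.14, 3.14]. Speed limits (rad/s): [2.79, 2.79, 3.14, 3.14, 3.14, 3.14].

INTERFACE

Orientations are given as a unit quaternion [x, y, z, w].
In Python, from station import robot, imaging gives the robot as it stands. The module is installed in compiled form; this text tells all that it offers.
- The arm moves only by the tool servo_tool, never from a script. Its argument "steps" is a list of rows, each a list of 4 numbers: the shift along the world's x, y, z in cm, then the turn about the world's z in degrees. A call has 1 to 12 rows; each row shifts and turns the pose as measured when the row begins; what a row does not reach is not made up. A row lasts 1/12 s, in which the tool goes at most 41.7 mm and 7.16 degrees, less where a joint would pass 70% of its speed; a pose out of reach is approached as far as the arm can. A call with a gripper value outside its range is refused whole. "grip" is the finger opening in cm, from 0 to 8.54, set as the call begins (left out, the last holds). The fingers move at their own pace and stop on an object; "force" is the grip in N (left out, the last holds). Time passes only in rows, so rows that do not move let the fingers close. It gives the time, the measured TCP pose, the force and the opening at its end, in the units of the state.
- robot.state(): the state, without advancing time (a new reading comes with each control period).
- imaging.grab_frame(name): name is "scene" or "top"; returns a dict with "img" (420x560x3 uint8, red, green, blue), "K" (3x3 intrinsics, pixels), "T" (4x4, takes a point from camera to world coordinates). Camera axes: x right, y down, z forward; pixel columns grow to the right and rows downward; lengths in mm; the calibration is good to about 2 mm. A picture is of the moment at which its call begins. There is no depth.
- robot.sign_off(): hands the job in, once; it reports no verdict.
The state is a dict: "time": time; "qpos": joint angles; "joint_velocities": joint speeds; "tau": joint torques, N m; "ee_pos": TCP position; "ee_rot": TCP orientation; "force": force on the tool from outside, world axes, zero at the start; "ft_torque": the same for the moment, N m; "finger_gap": finger opening in mm.
Only numpy, scipy, OpenCV 4.12 (cv2) and the standard library are available. Lean on these libraries where they do the work, as an engineer would, in place of code of your own. Each camera call takes 0.05 s, during which the arm holds its last target. There are 200 camera calls.

## Working session

There is one attempt and no reset: what is moved stays moved. The work goes in short steps, Python scripts to look and compute and a tool call to move; the robot and the scene stay as the last step left them, time stands still between calls to the robot, and variables do not carry over. Pictures are saved under pics/ and viewed, about 12 in all and at most 16, crops included, and the job is handed in when it is done.

Besides the shell and the picture viewer there is one more tool, called after ">>>" by a JSON object that holds its "name" and its "arguments". servo_tool: Moves the arm, as the interface text tells. Its arguments: {"type":"object","properties":{"steps":{"type":"array"},"grip":{"type":"number"},"force":{"type":"number"}},"required":["steps"]}

```bash
mkdir -p pics; python3 - <<'E'
from station import robot, imaging
import cv2,numpy as np
for n in("scene","top"):
    f=imaging.grab_frame(n); cv2.imwrite(f"pics/{n}0.png",f["img"][:,:,::-1]); np.savez(f"{n}0.npz",**f)
    print(n,f["K"].tolist(),np.round(f["T"],3).tolist())
print(robot.grip_depth,robot.state())
E
```

```text
scene [[440.1127838621762, 0.0, 293.37041964740206], [0.0, 440.1127838621762, 210.5682412316459], [0.0, 0.0, 1.0]] [[-0.226, 0.517, -0.826, 1553.848], [0.974, 0.112, -0.197, 228.726], [-0.009, -0.849, -0.529, 654.994], [0.0, 0.0, 0.0, 1.0]]
top [[454.7440581944868, 0.0, 282.2318145604782], [0.0, 454.7440581944868, 210.88156681810324], [0.0, 0.0, 1.0]] [[0.014, -0.994, 0.107, 424.789], [-1.0, -0.014, -0.002, -4.04], [0.004, -0.107, -0.994, 1176.231], [0.0, 0.0, 0.0, 1.0]]
18.700000000000003 {'time': 0.1, 'qpos': array([1.12021836e+00, 4.86562510e-02, 9.77273298e-02, 1.62202176e+00,
       7.37440645e-06, 1.44300005e+00]), 'joint_velocities': array([-3.15950861e-04, -1.33957183e-03,  1.72306696e-03, -6.67568593e-04,
       -7.53140043e-04,  2.17000868e-06]), 'tau': array([ 2.29508994e-03, -3.39853263e+01,  3.20935285e+01,  1.58363348e-02,
       -2.25090989e-04, -1.01154362e-05]), 'ee_pos': array([166.25875121, 497.30191151, 196.43131897]), 'ee_rot': array([ 1.60691039e-01,  9.87004169e-01, -1.03139897e-03, -3.10716742e-04]), 'force': array([-0.15982453, -0.10412305,  0.82523511]), 'ft_torque': array([-0.0345208 ,  0.01574263,  0.00166372]), 'finger_gap': 85.57722157079209}
```

View pics/scene0.png

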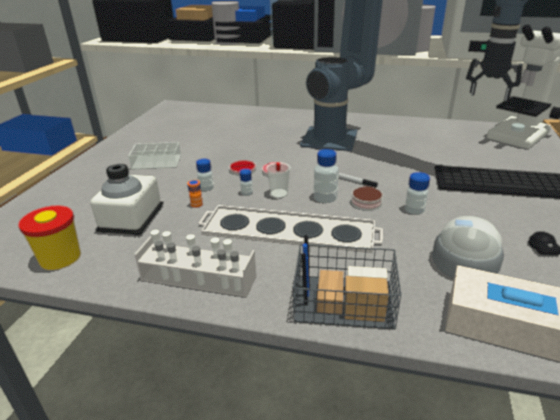

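View pics/top0.png

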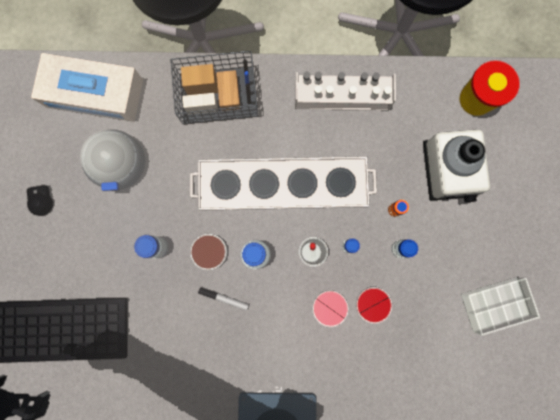

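The mixer is at top-view pixel (460,163). That is image right, the -y side, so the 25 ml goes on pad_d and the 250 ml on pad_a.

Blue-capped candidates in the top view are (147,246), (255,254), (352,246) and (408,248). The one at (400,208) has an orange body and is the decoy. Next I measure them and check with a crop.

```bash
cat > h.py <<'E'
import numpy as np,cv2
def ray(f,uv,z):
    d=f["T"][:3,:3]@np.linalg.solve(f["K"],[uv[0],uv[1],1]);o=f["T"][:3,3]
    return o+d*(z-o[2])/d[2]
def tri(fa,ua,fb,ub):
    A=[];b=[]
    for f,u in((fa,ua),(fb,ub)):
        d=f["T"][:3,:3]@np.linalg.solve(f["K"],[u[0],u[1],1]);d/=np.linalg.norm(d)
        P=np.eye(3)-np.outer(d,d);A.append(P);b.append(P@f["T"][:3,3])
    return np.linalg.lstsq(np.vstack(A),np.hstack(b),rcond=None)[0]
def blobs(f,lo,hi,amin):
    m=cv2.inRange(cv2.cvtColor(f["img"],cv2.COLOR_RGB2HSV),lo,hi)
    n,_,s,c=cv2.connectedComponentsWithStats(m)
    return [(c[i],s[i]) for i in range(1,n) if s[i][4]>=amin]
BLUE=((105,140,50),(130,255,255))
E
python3 - <<'E'
from h import *
t=dict(np.load("top0.npz"));s=dict(np.load("scene0.npz"))
for n,f in(("top",t),("scene",s)):
    for c,st in blobs(f,*BLUE,25):print(n,c.round(1),st)
for c,st in blobs(t,(0,0,0),(180,255,75),400):
    if st[4]<1100: print("pad",c.round(1),st,ray(t,c,8).round(1))
a=cv2.resize(t["img"][180:290,120:450],None,fx=2.4,fy=2.4,interpolation=3)
b=cv2.resize(s["img"][140:250,150:480],None,fx=2.4,fy=2.4,interpolation=3)
cv2.imwrite("pics/crop.png",np.vstack([a,b])[:,:,::-1])
E
```

```text
top [109.  185.9] [102 183  15   7  74]
top [401.5 206.4] [398 203   8   8  50]
top [147.4 246.4] [140 238  16  18 229]
top [351.7 245.2] [345 239  14  13 149]
top [407.9 248. ] [399 240  19  17 253]
top [253.6 253.9] [243 243  22  22 374]
scene [186.8   3.2] [171   0  45  18 232]
scene [252.2   9.9] [236   0  34  22 638]
scene [437.4  14. ] [424   0  22  34 350]
scene [ 36.  133.9] [   0  114   76   41 2419]
scene [326.3 156.9] [318 149  17  17 251]
scene [203.1 165. ] [197 159  13  13 139]
scene [245.1 174.7] [241 170  10  11  91]
scene [419.  180.8] [410 173  19  17 278]
scene [306.2 261.9] [303 243   6  44 117]
pad [426.9   9.5] [ 397    0   75   34 1075] [1106.  -391.7    8. ]
pad [471.1 151.2] [459 139  26  25 447] [ 715.2 -500.     8. ]
pad [443.1 183.6] [423 141  55  62 429] [ 627.9 -424.5    8. ]
pad [ 39.5 200.2] [ 27 186  26  30 619] [569.3 621.2   8. ]
```

View pics/crop.png

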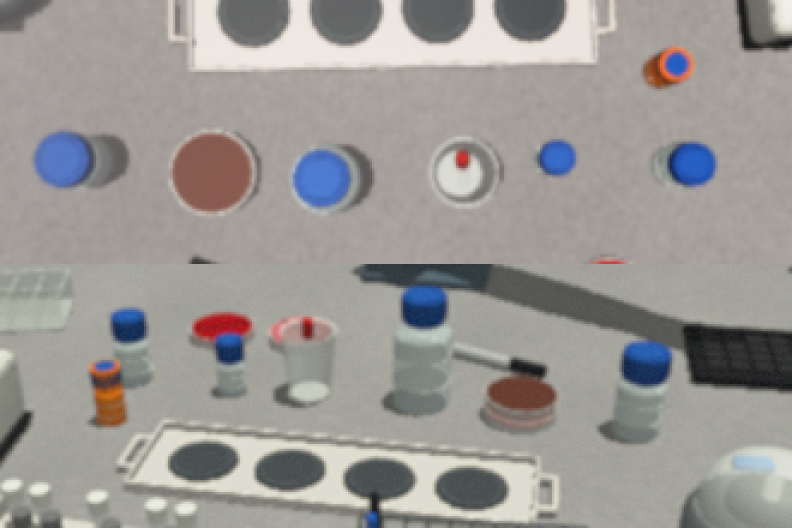

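The crop confirms the four clear bottles:
- 100 ml: far +y, top-view pixel (147,246).
- 250 ml: (254,254).
- 25 ml: (352,246).
- 50 ml: (408,248).

The orange one at (401,206) is the decoy. I still need to loosen the blue mask and find the pads.

```bash
sed -i 's/^BLUE.*/BLUE=((105,95,50),(130,255,255))/' h.py; cat >> h.py <<'E'
CAP=dict(b25=(62.5,35),b50=(78.5,43),b100=(91.5,54),b250=(129.5,54))
E
python3 - <<'E'
from h import *
t=dict(np.load("top0.npz"));s=dict(np.load("scene0.npz"))
T={"b100":(147,246),"b250":(254,254),"b25":(352,245),"b50":(408,248)}
S={"b100":(419,181),"b250":(326,157),"b25":(245,175),"b50":(203,165)}
near=lambda B,p:min(B,key=lambda b:np.hypot(*(b[0]-p)))
bt=blobs(t,*BLUE,25);bs=blobs(s,*BLUE,25)
for k in T:
    a,b=near(bt,T[k]),near(bs,S[k]);z=CAP[k][0]
    p=ray(t,a[0],z)
    print(k,a[0].round(1),a[1],b[0].round(1),"tri",tri(t,a[0],s,b[0]).round(1),"top",p.round(1),"scene",ray(s,b[0],z).round(1),"width",(a[1][2:4]/454.7*(1176-z)).round(),"want",CAP[k][1],"R",np.hypot(p[0],p[1]).round())
v=t["img"].max(2);m=np.zeros_like(v);m[162:206,204:364]=(v[162:206,204:364]<140)
n,_,st,c=cv2.connectedComponentsWithStats(m)
P=[]
for i in range(1,n):
    if st[i][4]>200:P.append(ray(t,c[i],8));print("pad",c[i].round(1),st[i],P[-1].round(1))
P=np.array(P);P=P[P[:,1].argsort()];print(np.linalg.norm(np.diff(P,axis=0),axis=1))
v2=s["img"].max(2)
m=np.zeros_like(v2);m[205:248,205:380]=(v2[205:248,205:380]<115)
n,_,st,c=cv2.connectedComponentsWithStats(m)
for i in range(1,n):
    if st[i][4]>100:print("padS",c[i].round(1),st[i],ray(s,c[i],8).round(1))
E
```

```text
b100 [145.6 246.1] [135 235  22  23 396] [419.  180.5] tri [452.6 316.6  91.7] top [452.6 317.1  91.5] scene [452.5 316.2  91.5] width [52. 55.] want 54 R 553.0
b250 [253.6 253.9] [242 243  24  23 425] [326.4 156.6] tri [437.2  58.5 130.4] top [437.3  57.9 129.5] scene [435.2  58.9 129.5] width [55. 53.] want 54 R 441.0
b25 [351.9 245.4] [345 239  15  14 168] [245.2 174.6] tri [ 462.  -177.2   60.9] top [ 462.2 -177.8   62.5] scene [ 464.9 -175.1   62.5] width [37. 34.] want 35 R 495.0
b50 [408. 248.] [399 240  19  17 273] [203.1 164.9] tri [ 457.1 -310.1   76.7] top [ 457.4 -310.8   78.5] scene [ 460.7 -307.2   78.5] width [46. 41.] want 43 R 553.0
pad [263.7 183.5] [250 169  29  30 663] [621.3  42.6   8. ]
pad [302.  182.8] [288 169  29  29 671] [624.5 -57.    8. ]
pad [340.3 182. ] [326 168  29  29 675] [ 628.2 -156.5    8. ]
pad [225.2 184.3] [211 170  29  29 660] [617.7 142.5   8. ]
[99.64652633 99.63891542 99.9595078 ]
padS [234.3 221.9] [221 215  28  15 334] [ 633.6 -153.4    8. ]
padS [270.3 225.5] [257 218  28  16 355] [629.7 -54.5   8. ]
padS [310.4 232.8] [294 222  57  26 474] [640.1  55.2   8. ]
padS [346.  233.1] [332 225  29  17 390] [622.  144.6   8. ]
```

>>> {"name": "servo_tool", "arguments": {"steps": [[0.5,-1,0.3,-3],[1,-2.5,0.3,-6],[1.4,-3.2,0.3,-6],[1.4,-3.2,0.3,-6],[1.4,-3.2,0.3,-6],[1.4,-3.2,0.3,-6],[1.4,-3.2,0.3,-6],[1.4,-3.2,0.3,-6],[1.4,-3.2,0.3,-6],[1.4,-3.2,0.3,-6],[1.4,-3.2,0.3,-6],[1.4,-3.2,0.3,-6]], "grip": 8.5, "force": 40}}

```text
time: 1.1
ee_pos: [318.2, 129.4, 223.9]
ee_rot: [0.706, 0.708, -0.005, -0.005]
force: [2.2, -0.1, 0.5]
finger_gap: 85.0
```

>>> {"name": "servo_tool", "arguments": {"steps": [[1.6,-3.4,0,0],[1.6,-3.4,0,0],[1.6,-3.4,0,0],[1.6,-3.4,0,0],[1.6,-3.4,0,0],[1.6,-3.4,0,0],[1.6,-3.4,0,0],[1.4,-2.8,0,0],[1,-2,0,0],[0.6,-1,0,0],[0,0,0,0],[0,0,0,0]]}}

```text
time: 2.1
ee_pos: [462.0, -190.6, 216.9]
ee_rot: [0.713, 0.702, -0.005, -0.008]
force: [0.0, -0.4, 0.5]
finger_gap: 84.9
```

>>> {"name": "servo_tool", "arguments": {"steps": [[0,0.8,-1,0.8],[0,0.4,-2,0],[0,0.1,-2,0],[0,0,-2,0],[0,0,-2,0],[0,0,-1.5,0],[0,0,-1,0],[0,0,-0.5,0],[0,0,0,0],[0,0,0,0]]}}

```text
time: 2.93
ee_pos: [457.8, -166.7, 93.4]
ee_rot: [0.704, 0.71, -0.004, -0.01]
force: [-0.3, 0.2, 0.1]
finger_gap: 84.9
```

```bash
cat > look.py <<'E'
from station import robot,imaging
from h import *
import sys
s=robot.state();q=s["ee_rot"]
from scipy.spatial.transform import Rotation as R
M=R.from_quat(q).as_matrix();p=s["ee_pos"]-M[:,2]*18.7
print("t",s["time"],"tcp",s["ee_pos"].round(1),"grasp",p.round(1),"toolz",M[:,2].round(4),"yaw",np.degrees(np.arctan2(M[1,1],M[0,1])).round(2),"F",s["force"].round(1),"gap",s["finger_gap"].round(1),"q",s["qpos"].round(2))
E
python3 look.py
```

```text
Traceback (most recent call last):
  File "look.py", line 7, in <module>
    print("t",s["time"],"tcp",s["ee_pos"].round(1),"grasp",p.round(1),"toolz",M[:,2].round(4),"yaw",np.degrees(np.arctan2(M[1,1],M[0,1])).round(2),"F",s["force"].round(1),"gap",s["finger_gap"].round(1),"q",s["qpos"].round(2))
                                                                                                                                                                                 ^^^^^^^^^^^^^^^^^^^^^
AttributeError: 'float' object has no attribute 'round'
```

>>> {"name": "servo_tool", "arguments": {"steps": [[0.2,-0.5,0,0],[0.1,-0.3,0,0],[0,0,0,0],[0,0,0,0]]}}

```text
time: 3.27
ee_pos: [463.5, -176.7, 97.3]
ee_rot: [0.704, 0.71, -0.003, -0.006]
force: [-0.8, 0.9, 0.2]
finger_gap: 84.8
```

```bash
sed -i 's/s\["finger_gap"\].round(1)/round(s["finger_gap"],1)/' look.py; python3 look.py
```

```text
t 3.2667 tcp [ 463.5 -176.7   97.3] grasp [ 463.7 -176.7  116. ] toolz [-0.0134  0.0044 -0.9999] yaw 0.53 F [-0.8  0.9  0.2] gap 84.8 q [-0.5  -0.01 -0.16  1.44 -0.    1.06]
```

>>> {"name": "servo_tool", "arguments": {"steps": [[-0.1,-0.1,-0.6,0],[0,0,-1,0],[0,0,-1,0],[0,0,-0.6,0],[0,0,-0.3,0],[0,0,0,0],[0,0,0,0]]}}

```text
time: 3.85
ee_pos: [462.0, -178.1, 58.2]
ee_rot: [0.704, 0.71, -0.003, -0.007]
force: [-0.2, -0.0, 0.4]
finger_gap: 84.9
```

```bash
python3 look.py
```

```text
t 3.85 tcp [ 462.  -178.1   58.2] grasp [ 462.3 -178.2   76.9] toolz [-0.0137  0.0047 -0.9999] yaw 0.46 F [-0.2 -0.   0.4] gap 84.9 q [-0.5   0.   -0.22  1.36 -0.    1.06]
```

>>> {"name": "servo_tool", "arguments": {"steps": [[0,0,-0.3,0],[0,0,-0.2,0],[0,0,0,0],[0,0,0,0]]}}

```text
time: 4.18
ee_pos: [462.2, -178.0, 52.9]
ee_rot: [0.704, 0.71, -0.003, -0.006]
force: [1.2, -0.3, -0.1]
finger_gap: 85.1
```

>>> {"name": "servo_tool", "arguments": {"steps": [[0,0,0,0],[0,0,0,0],[0,0,0,0],[0,0,0,0],[0,0,0,0],[0,0,0,0],[0,0,0,0],[0,0,0,0]], "grip": 2.5, "force": 40}}

```text
time: 4.85
ee_pos: [463.2, -178.6, 54.3]
ee_rot: [0.704, 0.71, -0.003, -0.005]
force: [0.3, 0.3, -1.2]
finger_gap: 24.7
```

```bash
cat > snap.py <<'E'
import sys
from look import *
def snap(name,ct,cs):
    a=imaging.grab_frame("top")["img"];b=imaging.grab_frame("scene")["img"]
    g=lambda i,c:cv2.resize(i[c[1]:c[1]+100,c[0]:c[0]+260],None,fx=3,fy=3,interpolation=3)
    cv2.imwrite(f"pics/{name}.png",np.vstack([g(a,ct),g(b,cs)])[:,:,::-1])
n,*v=sys.argv[1:];v=list(map(int,v));snap(n,v[:2],v[2:])
E
python3 snap.py g1 230 190 140 120
```

```text
t 4.85 tcp [ 463.2 -178.6   54.3] grasp [ 463.4 -178.6   73. ] toolz [-0.0111  0.0033 -0.9999] yaw 0.48 F [ 0.3  0.3 -1.2] gap 24.7 q [-0.5   0.01 -0.23  1.35 -0.    1.06]
```

View pics/g1.png

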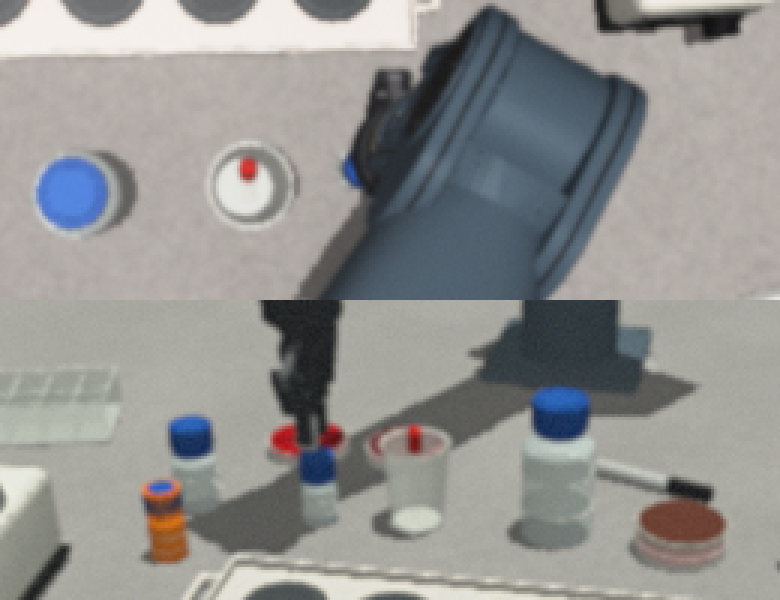

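```bash
python3 - <<'E'
from look import *
for n in("top","scene"):
    f=imaging.grab_frame(n)
    for P in([463.2,-178.6,54.3],[463.2,-178.6,74],[463.2,-178.6,108],[462.2,-177.8,74]):
        c=np.linalg.inv(f["T"])@np.r_[P,1];u=f["K"]@c[:3];print(n,P,(u[:2]/u[2]).round(1))
    c=f["img"];x0,y0=(320,195) if n=="top" else (205,130)
    cv2.imwrite(f"pics/z_{n}.png",cv2.resize(c[y0:y0+80,x0:x0+80],None,fx=7,fy=7,interpolation=cv2.INTER_CUBIC)[:,:,::-1])
a=cv2.hconcat([cv2.resize(cv2.imread(f"pics/z_{n}.png"),(400,400)) for n in("top","scene")]);cv2.imwrite("pics/z.png",a)
E
```

```text
t 4.95 tcp [ 463.2 -178.5   54.3] grasp [ 463.4 -178.6   73. ] toolz [-0.0111  0.0033 -0.9999] yaw 0.49 F [ 0.3 -0.6  0.3] gap 25.3 q [-0.5   0.01 -0.23  1.35 -0.    1.06]
top [463.2, -178.6, 54.3] [351.6 245.1]
top [463.2, -178.6, 74] [352.9 244.8]
top [463.2, -178.6, 108] [355.2 244.3]
top [462.2, -177.8, 74] [352.6 245.2]
scene [463.2, -178.6, 54.3] [244.4 176.7]
scene [463.2, -178.6, 74] [244.  170.7]
scene [463.2, -178.6, 108] [243.2 160.2]
scene [462.2, -177.8, 74] [244.3 170.6]
```

View pics/z.png

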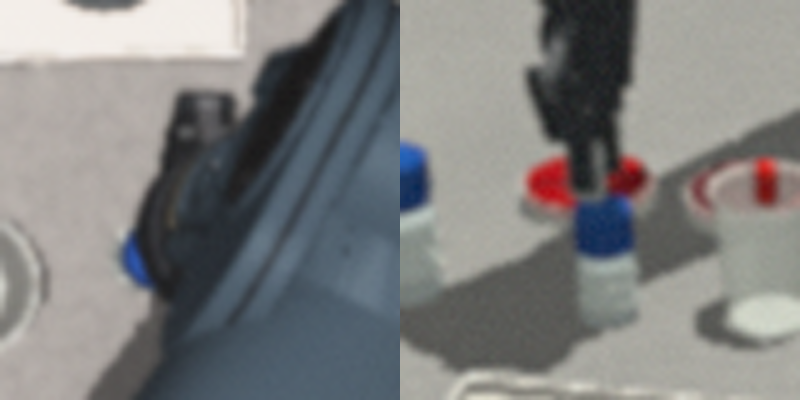

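```bash
python3 - <<'E'
from h import *
f=dict(np.load("scene0.npz"))
i=f["img"][30:130,440:560].copy();i=cv2.resize(i,None,fx=6,fy=6,interpolation=cv2.INTER_CUBIC)
d=np.array([.317,.948,0])
for P,col in[((166.3,497.3,196.4),(255,0,0)),((166.3,497.3,215),(0,255,0))]:
  for k in(-42.5,0,42.5):
    c=np.linalg.inv(f["T"])@np.r_[np.array(P)+k*d,1];u=f["K"]@c[:3];u=u[:2]/u[2];print(P,k,u.round(1))
    cv2.circle(i,tuple(((u-[440,30]+.5)*6).astype(int).tolist()),4,col,-1)
cv2.imwrite("pics/st.png",i[:,:,::-1])
E
```

```text
(166.3, 497.3, 196.4) -42.5 [470.1 110. ]
(166.3, 497.3, 196.4) 0 [484.5 112.3]
(166.3, 497.3, 196.4) 42.5 [499.4 114.7]
(166.3, 497.3, 215) -42.5 [471.3 104.1]
(166.3, 497.3, 215) 0 [485.9 106.4]
(166.3, 497.3, 215) 42.5 [500.9 108.7]
```

View pics/st.png

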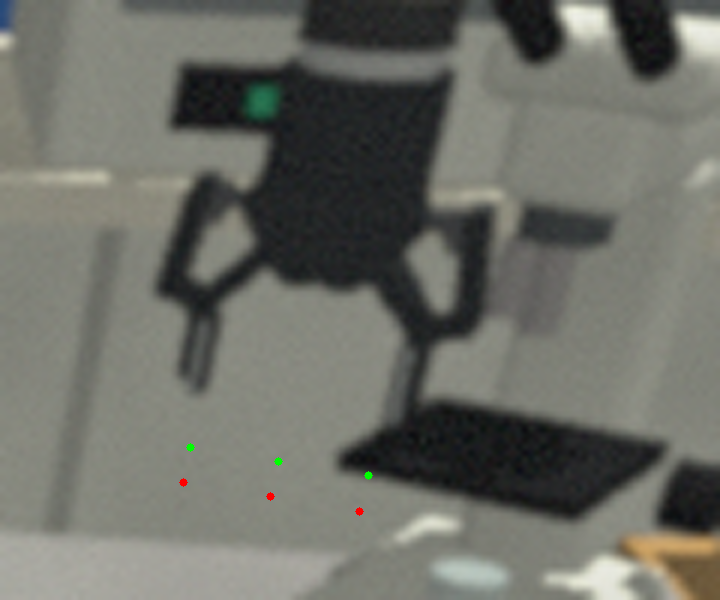

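The scene crops show the fingertips about 35 mm higher than the reported TCP implies. It is the same offset at the start (about 48 mm when open, where 13 mm was expected) and now. The bottle has not been touched. I'll reopen and go lower, watching the force.

>>> {"name": "servo_tool", "arguments": {"steps": [[0,0,0,0],[0,0,0,0],[0,0,0,0],[0,0,0,0],[0,0,0,0],[0,0,0,0],[0,0,0,0],[0,0,0,0]], "grip": 8.5}}

```text
time: 5.72
ee_pos: [463.1, -178.5, 54.1]
ee_rot: [0.704, 0.71, -0.003, -0.005]
force: [0.8, 0.4, 0.0]
finger_gap: 84.6
```

>>> {"name": "servo_tool", "arguments": {"steps": [[0,0,-0.5,0],[0,0,-0.8,0],[0,0,-0.8,0],[0,0,-0.5,0],[0,0,-0.3,0],[0,0,0,0],[0,0,0,0]]}}

```text
time: 6.3
ee_pos: [461.9, -177.8, 20.5]
ee_rot: [0.704, 0.71, -0.003, -0.007]
force: [-1.0, 1.0, -0.6]
finger_gap: 85.0
```

```bash
python3 look.py
```

```text
t 6.3 tcp [ 461.9 -177.8   20.5] grasp [ 462.2 -177.9   39.2] toolz [-0.0137  0.0047 -0.9999] yaw 0.49 F [-1.   1.  -0.6] gap 85.0 q [-0.5   0.02 -0.28  1.28 -0.    1.06]
```

>>> {"name": "servo_tool", "arguments": {"steps": [[0,0,0,0],[0,0,0,0],[0,0,0,0],[0,0,0,0],[0,0,0,0],[0,0,0,0],[0,0,0,0]], "grip": 2.5, "force": 35}}

```text
time: 6.88
ee_pos: [462.8, -178.3, 21.7]
ee_rot: [0.704, 0.71, -0.003, -0.006]
force: [-0.4, 0.1, -0.6]
finger_gap: 33.3
```

```bash
python3 snap.py g2 230 190 140 120
```

```text
t 6.8833 tcp [ 462.8 -178.3   21.7] grasp [ 463.  -178.4   40.4] toolz [-0.0119  0.0037 -0.9999] yaw 0.49 F [-0.4  0.1 -0.6] gap 33.3 q [-0.5   0.02 -0.28  1.28 -0.    1.06]
```

View pics/g2.png

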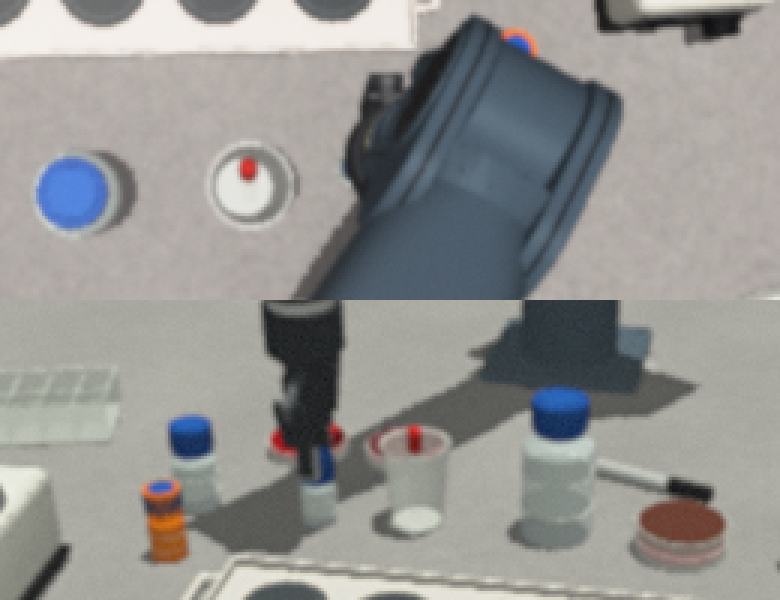

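>>> {"name": "servo_tool", "arguments": {"steps": [[0,0,0,0],[0,0,0.4,0],[0,0,0.8,0],[0,0,1,0],[0,0,1,0],[0,0,1,0],[0.5,0.1,0.5,0],[1.2,0.1,0,0],[2,0.2,0,0],[2,0.3,0,0],[2,0.3,0,0],[2,0.3,0,0]]}}

```text
time: 7.98
ee_pos: [564.2, -166.2, 80.6]
ee_rot: [0.706, 0.709, -0.002, -0.002]
force: [0.7, 0.6, -0.2]
finger_gap: 33.7
```

>>> {"name": "servo_tool", "arguments": {"steps": [[2,0.3,0,0],[1.6,0.3,0,0],[0.8,0.1,0,0],[0.4,0,0,0],[0,0,0,0],[0,0,0,0]]}}

```text
time: 8.48
ee_pos: [622.5, -157.6, 84.1]
ee_rot: [0.704, 0.71, 0.001, 0.002]
force: [0.0, -0.9, -0.6]
finger_gap: 33.9
```

```bash
python3 look.py
```

```text
t 8.4833 tcp [ 622.5 -157.6   84.1] grasp [ 622.4 -157.6  102.8] toolz [ 0.003  -0.0016 -1.    ] yaw 0.44 F [ 0.  -0.9 -0.6] gap 33.9 q [-0.35  0.35  0.23  1.44 -0.    1.21]
```

>>> {"name": "servo_tool", "arguments": {"steps": [[0.5,0.1,-0.5,0],[0.2,0,-1,0],[0,0,-1,0],[0,0,-0.8,0],[0,0,-0.4,0],[0,0,0,0],[0,0,0,0]]}}

```text
time: 9.07
ee_pos: [626.2, -156.8, 41.8]
ee_rot: [0.705, 0.709, -0.001, -0.0]
force: [-0.7, 0.3, -1.1]
finger_gap: 33.3
```

```bash
python3 look.py
```

```text
t 9.0667 tcp [ 626.2 -156.8   41.8] grasp [ 626.2 -156.8   60.5] toolz [-1.2e-03 -5.0e-04 -1.0e+00] yaw 0.32 F [-0.7  0.3 -1.1] gap 33.3 q [-0.35  0.38  0.18  1.37 -0.    1.22]
```

Add 3 mm in x, then lower slowly until contact (expected at TCP z of about 30).

>>> {"name": "servo_tool", "arguments": {"steps": [[0.3,0,-0.2,0],[0,0,-0.3,0],[0,0,-0.3,0],[0,0,-0.2,0],[0,0,0,0],[0,0,0,0]]}}

```text
time: 9.57
ee_pos: [629.8, -157.1, 31.6]
ee_rot: [0.705, 0.709, -0.0, 0.0]
force: [-0.1, -0.0, -1.2]
finger_gap: 33.6
```

```bash
python3 look.py
```

```text
t 9.5667 tcp [ 629.8 -157.1   31.6] grasp [ 629.8 -157.1   50.3] toolz [-2.e-04 -9.e-04 -1.e+00] yaw 0.3 F [-0.1 -0.  -1.2] gap 33.6 q [-0.35  0.39  0.17  1.35 -0.    1.22]
```

>>> {"name": "servo_tool", "arguments": {"steps": [[0,0,-0.1,0],[0,0,-0.1,0],[0,0,0,0]]}}

```text
time: 9.82
ee_pos: [630.3, -157.2, 30.1]
ee_rot: [0.705, 0.709, -0.0, 0.001]
force: [-0.1, 0.3, -1.0]
finger_gap: 33.8
```

>>> {"name": "servo_tool", "arguments": {"steps": [[0,0,-0.1,0],[0,0,0,0]]}}

```text
time: 9.98
ee_pos: [630.5, -157.4, 29.3]
ee_rot: [0.705, 0.709, -0.0, 0.001]
force: [-1.3, 1.2, -0.5]
finger_gap: 34.1
```

>>> {"name": "servo_tool", "arguments": {"steps": [[0,0,-0.1,0],[0,0,-0.1,0],[0,0,0,0]]}}

```text
time: 10.23
ee_pos: [630.9, -157.8, 29.3]
ee_rot: [0.705, 0.709, 0.0, 0.002]
force: [0.2, -0.6, -1.4]
finger_gap: 33.5
```

>>> {"name": "servo_tool", "arguments": {"steps": [[0,0,-0.1,0],[0,0,0,0]]}}

```text
time: 10.4
ee_pos: [631.4, -158.2, 29.2]
ee_rot: [0.705, 0.709, 0.0, 0.003]
force: [-0.1, -0.6, -1.3]
finger_gap: 33.2
```

>>> {"name": "servo_tool", "arguments": {"steps": [[0,0,0,0],[0,0,0,0],[0,0,0,0],[0,0,0,0],[0,0,0,0],[0,0,0,0],[0,0,0,0]], "grip": 8.5}}

```text
time: 10.98
ee_pos: [631.2, -157.7, 27.2]
ee_rot: [0.705, 0.709, 0.0, 0.002]
force: [-0.3, -0.0, -0.3]
finger_gap: 84.6
```

>>> {"name": "servo_tool", "arguments": {"steps": [[0,0,0.5,0],[0,0,1.5,0],[0,0,2,0],[0,0,2,0],[0,0,2,0],[-0.5,-0.5,2,0],[-1.5,-1.5,1,0],[-2,-2,0,0],[-2.4,-2.2,0,0],[-2.4,-2.2,0,0],[-1.5,-1.5,0,0],[-0.5,-0.5,0,0]]}}

```text
time: 11.98
ee_pos: [520.1, -262.4, 146.5]
ee_rot: [0.703, 0.712, 0.001, 0.004]
force: [0.0, -0.7, 0.4]
finger_gap: 85.2
```

```bash
cat > chk.py <<'E'
from look import *
for k in sys.argv[1:]:
    z,w=CAP[k]
    for n in("top","scene"):
        f=imaging.grab_frame(n)
        for c,st in blobs(f,*BLUE,25):
            p=ray(f,c,z+8)
            if 590<p[0]<660 and -200<p[1]<190: print(k,n,c.round(1),st[2:],p.round(1))
E
python3 chk.py b25
```

```text
t 11.9833 tcp [ 520.1 -262.4  146.5] grasp [ 520.  -262.3  165.2] toolz [ 0.0071 -0.0053 -1.    ] yaw 0.73 F [ 0.  -0.7  0.4] gap 85.2 q [-0.58  0.18  0.14  1.52 -0.    0.98]
b25 top [344.3 176.2] [ 16  15 183] [ 632.  -158.3   70.5]
b25 scene [231.6 201.8] [ 12  15 154] [ 633.9 -155.3   70.5]
```

>>> {"name": "servo_tool", "arguments": {"steps": [[-1.2,-1,0,0],[-1.6,-1.2,0,0],[-1.3,-1,0,0],[-0.8,-0.6,0,0],[-0.3,-0.2,0,0],[0,0,0,0],[0,0,0,0]]}}

```text
time: 12.67
ee_pos: [474.5, -296.7, 146.4]
ee_rot: [0.699, 0.715, 0.005, 0.005]
force: [0.1, -0.6, 0.2]
finger_gap: 85.1
```

```bash
python3 look.py
```

```text
t 12.6667 tcp [ 474.5 -296.7  146.4] grasp [ 474.3 -296.7  165.1] toolz [ 1.360e-02  2.000e-04 -9.999e-01] yaw 1.24 F [ 0.1 -0.6  0.2] gap 85.1 q [-0.68  0.12  0.07  1.51  0.01  0.87]
```

>>> {"name": "servo_tool", "arguments": {"steps": [[-0.8,-0.7,-0.5,0],[-0.6,-0.5,-1,0],[-0.2,-0.2,-1.2,-1],[0,0,-1,0],[0,0,-0.6,0],[0,0,0,0],[0,0,0,0]]}}

```text
time: 13.25
ee_pos: [458.0, -309.7, 97.6]
ee_rot: [0.704, 0.71, 0.005, 0.004]
force: [-0.2, 0.2, 0.9]
finger_gap: 85.2
```

```bash
python3 look.py
```

```text
t 13.25 tcp [ 458.  -309.7   97.6] grasp [ 457.8 -309.8  116.3] toolz [ 0.0127  0.0021 -0.9999] yaw 0.49 F [-0.2  0.2  0.9] gap 85.2 q [-0.72  0.11 -0.03  1.42  0.01  0.84]
```

>>> {"name": "servo_tool", "arguments": {"steps": [[0,-0.1,-0.8,0],[0,0,-1.2,0],[0,0,-1.5,0],[0,0,-1.2,0],[0,0,-0.7,0],[0,0,-0.3,0],[0,0,0,0],[0,0,0,0]]}}

```text
time: 13.92
ee_pos: [459.0, -310.7, 36.1]
ee_rot: [0.703, 0.711, 0.005, 0.005]
force: [-0.3, 0.8, -0.3]
finger_gap: 85.0
```

```bash
python3 look.py
```

```text
t 13.9167 tcp [ 459.  -310.7   36.1] grasp [ 458.8 -310.8   54.8] toolz [ 1.450e-02  9.000e-04 -9.999e-01] yaw 0.6 F [-0.3  0.8 -0.3] gap 85.0 q [-0.72  0.14 -0.13  1.3   0.01  0.84]
```

>>> {"name": "servo_tool", "arguments": {"steps": [[-0.1,0,0,0],[0,0,0,0],[0,0,0,0],[0,0,0,0],[0,0,0,0],[0,0,0,0],[0,0,0,0]], "grip": 3.3, "force": 35}}

```text
time: 14.5
ee_pos: [459.6, -312.3, 39.3]
ee_rot: [0.703, 0.711, 0.005, 0.007]
force: [0.1, 0.5, -1.6]
finger_gap: 41.7
```

>>> {"name": "servo_tool", "arguments": {"steps": [[0,0,0,0],[0,0,0.4,0],[0,0,0.8,0],[0,0,1,0],[0,0,1,0],[0,0,0.5,0],[0,0,0,0]]}}

```text
time: 15.08
ee_pos: [459.2, -311.9, 80.0]
ee_rot: [0.703, 0.711, 0.006, 0.007]
force: [0.6, 0.0, -1.0]
finger_gap: 41.8
```

```bash
python3 look.py
```

```text
t 15.0833 tcp [ 459.2 -311.9   80. ] grasp [ 458.9 -311.8   98.7] toolz [ 0.0178 -0.0021 -0.9998] yaw 0.61 F [ 0.6  0.  -1. ] gap 41.8 q [-0.72  0.11 -0.07  1.38  0.01  0.84]
```

>>> {"name": "servo_tool", "arguments": {"steps": [[0,0,0.8,0],[0.2,0.3,1.2,0],[0.6,0.9,1.4,0],[1,1.6,1,0],[1.4,2.1,0.3,0],[1.5,2.3,0,0],[1.5,2.3,0,0],[1.5,2.3,0,0],[1.5,2.3,0,0],[1.5,2.3,0,0],[1.5,2.3,0,0],[1.4,2.1,0,0]]}}

```text
time: 16.08
ee_pos: [600.9, -98.8, 142.7]
ee_rot: [0.707, 0.707, 0.007, 0.013]
force: [0.6, -0.1, -0.9]
finger_gap: 41.9
```

>>> {"name": "servo_tool", "arguments": {"steps": [[1,1.5,0,0],[0.6,0.9,0,0],[0.2,0.4,0,0],[0,0,0,0],[0,0,0,0]]}}

```text
time: 16.5
ee_pos: [622.3, -63.3, 145.7]
ee_rot: [0.704, 0.71, 0.008, 0.013]
force: [-0.1, -0.1, -1.3]
finger_gap: 41.8
```

```bash
python3 look.py
```

```text
t 16.5 tcp [622.3 -63.3 145.7] grasp [621.8 -63.1 164.4] toolz [ 0.0305 -0.0073 -0.9995] yaw 0.43 F [-0.1 -0.1 -1.3] gap 41.8 q [-0.21  0.27  0.24  1.51 -0.    1.36]
```

>>> {"name": "servo_tool", "arguments": {"steps": [[0.1,0.2,-0.8,0],[0,0.1,-1.4,0],[0,0,-1.6,0],[0,0,-1.6,0],[0,0,-1.2,0],[0,0,-0.8,0],[0,0,-0.3,0],[0,0,0,0],[0,0,0,0]]}}

```text
time: 17.25
ee_pos: [618.7, -69.1, 64.0]
ee_rot: [0.709, 0.705, 0.006, 0.014]
force: [-0.8, 0.9, -1.0]
finger_gap: 41.6
```

```bash
python3 look.py
```

```text
t 17.25 tcp [618.7 -69.1  64. ] grasp [618.2 -68.9  82.7] toolz [ 0.0285 -0.0104 -0.9995] yaw -0.34 F [-0.8  0.9 -1. ] gap 41.6 q [-0.22  0.28  0.09  1.35 -0.    1.36]
```

>>> {"name": "servo_tool", "arguments": {"steps": [[0.3,0.5,-0.2,0],[0.2,0.4,-0.2,0],[0,0,-0.1,0],[0,0,0,0],[0,0,0,0]]}}

```text
time: 17.67
ee_pos: [626.9, -59.7, 62.2]
ee_rot: [0.709, 0.705, 0.008, 0.016]
force: [0.5, 0.4, -1.2]
finger_gap: 41.6
```

```bash
python3 look.py
```

```text
t 17.6667 tcp [626.9 -59.7  62.2] grasp [626.2 -59.5  80.8] toolz [ 0.0346 -0.0114 -0.9993] yaw -0.35 F [ 0.5  0.4 -1.2] gap 41.6 q [-0.2   0.29  0.1   1.35 -0.    1.38]
```

>>> {"name": "servo_tool", "arguments": {"steps": [[-0.2,0.1,-0.2,0],[-0.1,0,-0.3,0],[0,0,-0.3,0],[0,0,-0.2,0],[0,0,0,0],[0,0,0,0]]}}

```text
time: 18.17
ee_pos: [623.9, -58.4, 51.9]
ee_rot: [0.709, 0.705, 0.009, 0.017]
force: [0.4, -0.4, -0.7]
finger_gap: 41.5
```

```bash
python3 look.py
```

```text
t 18.1667 tcp [623.9 -58.4  51.9] grasp [623.3 -58.1  70.6] toolz [ 0.0358 -0.0118 -0.9993] yaw -0.31 F [ 0.4 -0.4 -0.7] gap 41.5 q [-0.2   0.28  0.07  1.32 -0.    1.38]
```

>>> {"name": "servo_tool", "arguments": {"steps": [[0,0,-0.2,0],[-0.1,0,-0.2,0],[0,0,-0.1,0],[0,0,0,0]]}}

```text
time: 18.5
ee_pos: [622.9, -58.7, 46.5]
ee_rot: [0.709, 0.705, 0.009, 0.017]
force: [0.3, -0.4, -0.6]
finger_gap: 41.9
```

>>> {"name": "servo_tool", "arguments": {"steps": [[0,0,-0.1,0],[0,0,-0.1,0],[0,0,0,0]]}}

```text
time: 18.75
ee_pos: [623.3, -59.1, 46.6]
ee_rot: [0.709, 0.705, 0.009, 0.018]
force: [-0.1, 0.1, -1.7]
finger_gap: 41.7
```

>>> {"name": "servo_tool", "arguments": {"steps": [[0,0,-0.1,0],[0,0,-0.1,0],[0,0,0,0]]}}

```text
time: 19.0
ee_pos: [623.7, -59.7, 46.5]
ee_rot: [0.709, 0.705, 0.009, 0.019]
force: [-1.7, 0.6, -1.1]
finger_gap: 41.7
```

>>> {"name": "servo_tool", "arguments": {"steps": [[0,0,0,0],[0,0,0,0],[0,0,0,0],[0,0,0,0],[0,0,0,0],[0,0,0,0]], "grip": 8.5}}

```text
time: 19.5
ee_pos: [624.4, -59.2, 44.8]
ee_rot: [0.709, 0.705, 0.009, 0.019]
force: [0.1, -0.6, -0.7]
finger_gap: 85.1
```

>>> {"name": "servo_tool", "arguments": {"steps": [[0,0,0.5,0],[0,0,1.5,0],[0,0,2,0],[0,0,2,0],[0,0,2,0],[-0.5,0.8,1.5,0],[-1,2.2,0.5,0],[-1.5,3,0,0],[-1.5,3.2,0,0],[-1.5,3.2,0,0],[-1.5,3.2,0,0],[-1.5,3.2,0,0]]}}

```text
time: 20.5
ee_pos: [533.7, 127.8, 152.8]
ee_rot: [0.714, 0.7, 0.011, 0.022]
force: [0.8, 0.3, 0.4]
finger_gap: 85.2
```

```bash
python3 chk.py b50; ls pics | wc -l
```

```text
t 20.5 tcp [533.7 127.8 152.8] grasp [532.8 128.1 171.5] toolz [ 0.0463 -0.0149 -0.9988] yaw -1.16 F [0.8 0.3 0.4] gap 85.2 q [ 0.13  0.05  0.01  1.49 -0.02  1.72]
b50 top [304.4 177.6] [ 18  18 255] [624.  -59.1  86.5]
b50 top [344.2 176.2] [ 16  15 182] [ 629.  -156.    86.5]
b50 scene [268.9 199. ] [ 16  17 228] [625.5 -56.4  86.5]
b50 scene [231.7 201.9] [ 12  15 155] [ 659.3 -144.7   86.5]
9
```

The b50 stands at (624,-59), within about 2 mm of the centre of its pad. The tool has drifted to a 2.8° tilt because rows carry measured error forward. A half turn about z reverses that tilt, so later drift should cancel it, and the grasp is the same either way.

>>> {"name": "servo_tool", "arguments": {"steps": [[-1,2.2,0,7],[-0.8,1.8,0,7],[-0.8,1.8,0,7],[-0.8,1.8,0,7],[-0.8,1.8,0,7],[-0.8,1.8,0,7],[-0.8,1.8,0,7],[-0.7,1.6,0,7],[-0.6,1.2,0,7],[-0.3,0.6,0,7],[0,0,0,7],[0,0,0,7]]}}

```text
time: 21.6
ee_pos: [459.4, 299.7, 158.8]
ee_rot: [0.043, 0.999, 0.027, 0.011]
force: [0.2, -0.2, 0.0]
finger_gap: 85.1
```

```bash
python3 look.py
```

```text
t 21.6 tcp [459.4 299.7 158.8] grasp [458.9 298.7 177.5] toolz [ 0.0249  0.052  -0.9983] yaw 85.09 F [ 0.2 -0.2  0. ] gap 85.1 q [0.43 0.05 0.02 1.5  0.04 0.52]
```

>>> {"name": "servo_tool", "arguments": {"steps": [[0,0,0,7],[0,0,0,7],[0,0,0,7],[0,0,0,7],[0,0,0,7],[0,0,0,7],[0,0,0,7],[0,0,0,7],[0,0,0,7],[0,0,0,7],[0,0,0,7],[0,0,0,6]]}}

```text
time: 22.6
ee_pos: [467.8, 293.4, 163.2]
ee_rot: [-0.643, 0.765, 0.027, -0.006]
force: [0.0, -0.4, 0.1]
finger_gap: 85.2
```

```bash
python3 look.py
```

```text
t 22.6 tcp [467.8 293.4 163.2] grasp [468.6 292.8 181.8] toolz [-0.0428  0.0339 -0.9985] yaw 170.11 F [ 0.  -0.4  0.1] gap 85.2 q [ 0.41  0.14  0.13  1.59  0.05 -0.99]
```

>>> {"name": "servo_tool", "arguments": {"steps": [[0,0,1.5,7],[0,0,1.5,7],[0,0,1.5,7],[0,0,1.5,7],[0,0,1.5,7],[0,0,1.5,7],[0,0,1,7],[0,0,-0.5,7],[0,0,-1,0],[-0.5,0.5,-1.5,0],[-0.3,0.5,-1.5,0],[0,0.2,-1.5,0]]}}

```text
time: 23.6
ee_pos: [469.0, 299.1, 210.8]
ee_rot: [0.93, -0.368, -0.012, 0.015]
force: [0.3, -1.2, 0.2]
finger_gap: 85.2
```

```bash
python3 look.py
```

```text
t 23.6 tcp [469.  299.1 210.8] grasp [469.6 299.4 229.5] toolz [-0.0329 -0.0188 -0.9993] yaw -133.21 F [ 0.3 -1.2  0.2] gap 85.2 q [ 0.45  0.18  0.27  1.7  -0.   -1.94]
```

>>> {"name": "servo_tool", "arguments": {"steps": [[0,0.2,-2.5,0],[-0.3,0.3,-2.5,0],[0,0,2,0],[0,0,2.5,0],[0,0,2.5,0],[0,0,2,0],[0,0,-1.5,0],[0,0,-2,0],[0,0,-2,0],[-0.3,0.3,-2,0],[0,0,-1,0],[0,0,0,0]]}}

```text
time: 24.6
ee_pos: [447.2, 292.7, 132.6]
ee_rot: [0.92, -0.389, -0.028, 0.035]
force: [-0.5, -0.4, -0.5]
finger_gap: 85.1
```

```bash
python3 look.py
```

```text
t 24.6 tcp [447.2 292.7 132.6] grasp [448.7 293.5 151.2] toolz [-0.0788 -0.0422 -0.996 ] yaw -135.77 F [-0.5 -0.4 -0.5] gap 85.1 q [ 0.46  0.17  0.1   1.59 -0.   -1.89]
```

>>> {"name": "servo_tool", "arguments": {"steps": [[0,0,2.5,0],[0,0,2.5,0],[0,0,2.5,0],[0,0,2.5,0],[0,0,0,0],[0,0,0,0]]}}

```text
time: 25.1
ee_pos: [444.4, 288.4, 233.3]
ee_rot: [0.918, -0.394, -0.031, 0.039]
force: [-0.1, -0.1, -0.5]
finger_gap: 84.7
```

```bash
python3 look.py
```

```text
t 25.1 tcp [444.4 288.4 233.3] grasp [446.  289.3 251.9] toolz [-0.0876 -0.0473 -0.995 ] yaw -136.41 F [-0.1 -0.1 -0.5] gap 84.7 q [ 0.45  0.2   0.33  1.8  -0.   -1.88]
```

>>> {"name": "servo_tool", "arguments": {"steps": [[0,0,1.5,0],[0,0,2.5,0],[0,0,-2,0],[0,0,-2.5,0],[0,0,-2.5,0],[0,0,-2,0],[0,0,0,0],[0,0,0,0]]}}

```text
time: 25.77
ee_pos: [447.0, 287.3, 183.7]
ee_rot: [0.916, -0.398, -0.028, 0.036]
force: [-0.6, -1.4, 0.8]
finger_gap: 85.0
```

```bash
python3 look.py
```

```text
t 25.7667 tcp [447.  287.3 183.7] grasp [448.5 288.2 202.4] toolz [-0.0801 -0.0443 -0.9958] yaw -136.94 F [-0.6 -1.4  0.8] gap 85.0 q [ 0.45  0.17  0.2   1.69 -0.01 -1.87]
```

>>> {"name": "servo_tool", "arguments": {"steps": [[0.1,0.3,0,-7],[0.1,0.3,0,-7],[0,0.3,0,-7],[0,0.3,0,-7],[0,0.3,0,-7],[0,0.3,0,-7],[0,0.3,0,7],[0,0.3,0,7],[0,0.2,0,7],[0,0,0,7],[0,0,0,0],[0,0,0,0]]}}

```text
time: 26.77
ee_pos: [454.7, 315.2, 198.5]
ee_rot: [0.857, -0.514, -0.029, 0.026]
force: [-0.4, 0.3, 0.1]
finger_gap: 84.8
```

```bash
python3 look.py
```

```text
t 26.7667 tcp [454.7 315.2 198.5] grasp [456.1 315.5 217.1] toolz [-0.0767 -0.0141 -0.997 ] yaw -151.86 F [-0.4  0.3  0.1] gap 84.8 q [ 0.47  0.21  0.28  1.71  0.02 -1.59]
```

>>> {"name": "servo_tool", "arguments": {"steps": [[0,0,0,7],[0,0,0,-7],[0,0,0,7],[0,0,0,-7],[0,0,0,7],[0,0,0,-7],[0,0,0,7],[0,0,0,-7],[0,0,0,7],[0,0,0,7],[0,0,0,0],[0,0,0,0]]}}

```text
time: 27.77
ee_pos: [458.3, 314.2, 207.6]
ee_rot: [0.911, -0.412, -0.023, 0.025]
force: [0.1, -0.0, -0.5]
finger_gap: 84.8
```

```bash
python3 look.py
```

```text
t 27.7667 tcp [458.3 314.2 207.6] grasp [459.5 314.6 226.3] toolz [-0.0617 -0.0259 -0.9978] yaw -138.64 F [ 0.1 -0.  -0.5] gap 84.8 q [ 0.48  0.21  0.3   1.72  0.01 -1.82]
```

>>> {"name": "servo_tool", "arguments": {"steps": [[-0.1,0,-0.5,7],[-0.1,0,-1,-7],[-0.1,0,-1,7],[-0.1,0,-1,-7],[-0.1,0,-1,7],[-0.1,0,-1,-7],[-0.1,0,-1,7],[-0.1,0,-1,-7],[-0.1,0,-1,7],[0,0,-0.6,-7],[0,0,0,0],[0,0,0,0]]}}

```text
time: 28.77
ee_pos: [451.1, 313.3, 117.6]
ee_rot: [0.908, -0.417, -0.02, 0.022]
force: [-0.3, 1.3, -0.0]
finger_gap: 85.0
```

```bash
python3 look.py
```

```text
t 28.7667 tcp [451.1 313.3 117.6] grasp [452.1 313.7 136.3] toolz [-0.0549 -0.0224 -0.9982] yaw -139.28 F [-0.3  1.3 -0. ] gap 85.0 q [ 0.48  0.18  0.08  1.53  0.01 -1.8 ]
```

>>> {"name": "servo_tool", "arguments": {"steps": [[0,0,0,7],[0,0,0,-7],[0,0,0,7],[0,0,0,-7],[0,0,0,7],[0,0,0,-7],[0,0,0,7],[0,0,0,-7],[0,0,0,7],[0,0,0,-7],[0,0,0,7],[0,0,0,-7]]}}

```text
time: 29.77
ee_pos: [456.4, 315.1, 128.6]
ee_rot: [0.91, -0.414, -0.016, 0.016]
force: [0.1, 0.8, -0.1]
finger_gap: 85.3
```

>>> {"name": "servo_tool", "arguments": {"steps": [[0,0,0,7],[0,0,0,-7],[0,0,0,7],[0,0,0,-7],[0,0,0,7],[0,0,0,-7],[0,0,0,7],[0,0,0,-7],[0,0,0,7],[0,0,0,-7],[0,0,0,7],[0,0,0,-7]]}}

```text
time: 30.77
ee_pos: [462.7, 317.4, 141.5]
ee_rot: [0.91, -0.414, -0.01, 0.009]
force: [-0.2, 0.6, 0.5]
finger_gap: 85.0
```

```bash
python3 look.py
```

```text
t 30.7667 tcp [462.7 317.4 141.5] grasp [463.2 317.5 160.2] toolz [-0.026  -0.0089 -0.9996] yaw -138.87 F [-0.2  0.6  0.5] gap 85.0 q [ 0.48  0.17  0.12  1.55  0.   -1.81]
```

>>> {"name": "servo_tool", "arguments": {"steps": [[-0.4,0,-0.5,0],[-0.3,0,-0.8,0],[-0.2,0,-0.8,0],[-0.1,0,-0.8,0],[0,0,-0.5,0],[0,0,-0.2,0],[0,0,0,0],[0,0,0,0]]}}

```text
time: 31.43
ee_pos: [451.4, 317.2, 102.8]
ee_rot: [0.911, -0.412, -0.01, 0.009]
force: [0.4, -0.3, -0.1]
finger_gap: 85.3
```

```bash
python3 look.py
```

```text
t 31.4333 tcp [451.4 317.2 102.8] grasp [451.9 317.4 121.5] toolz [-0.0251 -0.0085 -0.9996] yaw -138.6 F [ 0.4 -0.3 -0.1] gap 85.3 q [ 0.49  0.15  0.02  1.47  0.   -1.81]
```

>>> {"name": "servo_tool", "arguments": {"steps": [[0,0,-0.5,0],[0,0,-0.8,0],[0,0,-0.9,0],[0,0,-0.9,0],[0,0,-0.9,0],[0,0,-0.7,0],[0,0,-0.4,0],[0,0,-0.2,0],[0,0,0,0],[0,0,0,0]]}}

```text
time: 32.27
ee_pos: [450.8, 316.7, 42.8]
ee_rot: [0.911, -0.411, -0.01, 0.01]
force: [-0.6, 0.4, -1.2]
finger_gap: 85.0
```

```bash
python3 look.py
```

```text
t 32.2667 tcp [450.8 316.7  42.8] grasp [451.3 316.9  61.5] toolz [-0.0267 -0.0094 -0.9996] yaw -138.59 F [-0.6  0.4 -1.2] gap 85.0 q [ 0.49  0.17 -0.08  1.35  0.   -1.81]
```

>>> {"name": "servo_tool", "arguments": {"steps": [[0,0,0.2,0],[0,0,0,0],[0,0,0,0],[0,0,0,0],[0,0,0,0],[0,0,0,0],[0,0,0,0]], "grip": 4.4, "force": 40}}

```text
time: 32.85
ee_pos: [451.7, 317.1, 46.5]
ee_rot: [0.911, -0.412, -0.009, 0.009]
force: [-0.8, 0.8, -1.7]
finger_gap: 52.8
```

```bash
python3 look.py
```

```text
t 32.85 tcp [451.7 317.1  46.5] grasp [452.2 317.3  65.2] toolz [-0.0245 -0.0083 -0.9997] yaw -138.6 F [-0.8  0.8 -1.7] gap 52.8 q [ 0.49  0.17 -0.07  1.36  0.   -1.81]
```

>>> {"name": "servo_tool", "arguments": {"steps": [[0,0,0.2,0],[0,0,0.5,0],[0,0,0.8,0],[0,0,1,0],[0,0,1,0],[0,0,1,0],[0,0,1,0],[0,0,1,0],[0,0,1,0],[0,0,0.6,0],[0,0,0,0]]}}

```text
time: 33.77
ee_pos: [452.0, 317.4, 138.3]
ee_rot: [0.911, -0.412, -0.008, 0.007]
force: [0.1, 1.9, -0.8]
finger_gap: 52.7
```

```bash
python3 look.py
```

```text
t 33.7667 tcp [452.  317.4 138.3] grasp [452.4 317.5 157. ] toolz [-0.0217 -0.0067 -0.9997] yaw -138.6 F [ 0.1  1.9 -0.8] gap 52.7 q [ 0.49  0.14  0.08  1.53  0.   -1.81]
```

>>> {"name": "servo_tool", "arguments": {"steps": [[0.3,-0.5,0,0],[0.7,-1.1,0,0],[1,-1.6,0,0],[1.1,-1.8,0,0],[1.1,-1.8,0,0],[1.1,-1.8,0,0],[1.1,-1.8,0,0],[1.1,-1.8,0,0],[1.1,-1.8,0,0],[1.1,-1.8,0,0],[1.1,-1.8,0,0],[1.1,-1.8,0,0]]}}

```text
time: 34.77
ee_pos: [572.1, 105.6, 129.3]
ee_rot: [0.912, -0.41, -0.014, 0.013]
force: [0.2, -0.1, -1.5]
finger_gap: 52.8
```

>>> {"name": "servo_tool", "arguments": {"steps": [[1.1,-1.8,0,0],[1.1,-1.8,0,0],[1.1,-1.7,0,0],[0.9,-1.5,0,0],[0.6,-1,0,0],[0.3,-0.5,0,0],[0,0,0,0],[0,0,0,0]]}}

```text
time: 35.43
ee_pos: [622.7, 4.2, 119.6]
ee_rot: [0.909, -0.415, -0.02, 0.018]
force: [1.1, 0.6, -1.2]
finger_gap: 52.5
```

```bash
python3 look.py
```

```text
t 35.4333 tcp [622.7   4.2 119.6] grasp [623.7   4.5 138.3] toolz [-0.0507 -0.0163 -0.9986] yaw -139.07 F [ 1.1  0.6 -1.2] gap 52.5 q [-0.09  0.36  0.31  1.56 -0.02 -2.37]
```

>>> {"name": "servo_tool", "arguments": {"steps": [[0,0.6,0.3,0],[0,0.8,0.3,0],[0,0.8,0.3,0],[0,0.7,0,0],[0,0.4,0,0],[0,0,0,0],[0,0,0,0]]}}

```text
time: 36.02
ee_pos: [620.8, 47.1, 130.9]
ee_rot: [0.911, -0.412, -0.02, 0.017]
force: [0.3, -0.1, -2.7]
finger_gap: 52.9
```

>>> {"name": "servo_tool", "arguments": {"steps": [[0,0,0,7],[0,0,0,-7],[0,0,0,7],[0,0,0,-7],[0,0,0,7],[0,0,0,-7],[0,0,0,7],[0,0,0,-7],[0,0,0,7],[0,0,0,-7],[0,0,0,7],[0,0,0,-7]]}}

```text
time: 37.02
ee_pos: [620.1, 47.1, 130.8]
ee_rot: [0.913, -0.407, -0.02, 0.018]
force: [0.1, 0.2, -2.2]
finger_gap: 52.6
```

```bash
python3 look.py
```

```text
t 37.0167 tcp [620.1  47.1 130.8] grasp [621.   47.4 149.4] toolz [-0.0512 -0.0167 -0.9986] yaw -138.07 F [ 0.1  0.2 -2.2] gap 52.6 q [-0.02  0.36  0.33  1.59 -0.02 -2.32]
```

>>> {"name": "servo_tool", "arguments": {"steps": [[0,1.8,0,0],[0,2.2,0,0],[0,2.2,0,0],[0,2.2,0,0],[0,1.5,0,0],[0,0.6,0,0],[0,0,0,0],[0,0,0,0]]}}

```text
time: 37.68
ee_pos: [620.0, 152.6, 130.1]
ee_rot: [0.911, -0.411, -0.019, 0.02]
force: [-0.7, -0.1, -2.0]
finger_gap: 52.9
```

```bash
python3 look.py
```

```text
t 37.6833 tcp [620.  152.6 130.1] grasp [620.9 153.  148.8] toolz [-0.0516 -0.0204 -0.9985] yaw -138.55 F [-0.7 -0.1 -2. ] gap 52.9 q [ 0.14  0.41  0.39  1.61 -0.01 -2.15]
```

>>> {"name": "servo_tool", "arguments": {"steps": [[0,-0.6,0,0],[0,-1.2,0,0],[0,-1.4,0,0],[0,-1.4,0,0],[0,-1.4,0,0],[0,-1.4,0,0],[0,-1.3,0,0],[0,-1,0,0],[0,-0.6,0,0],[0,-0.3,0,0],[0,0,0,0],[0,0,0,0]]}}

```text
time: 38.68
ee_pos: [619.0, 23.0, 130.7]
ee_rot: [0.908, -0.418, -0.018, 0.022]
force: [-0.1, -0.4, -2.4]
finger_gap: 52.9
```

>>> {"name": "servo_tool", "arguments": {"steps": [[0,0,-0.3,0],[0,0,-0.6,0],[0,0,-0.8,0],[0,0,-0.9,0],[0,0,-0.9,0],[0,0,-0.8,0],[0,0,-0.5,0],[0,0,-0.3,0],[0,0,0,0],[0,0,0,0]]}}

```text
time: 39.52
ee_pos: [616.7, 27.5, 70.9]
ee_rot: [0.909, -0.415, -0.021, 0.022]
force: [-0.3, 0.4, -1.4]
finger_gap: 52.6
```

```bash
python3 look.py
```

```text
t 39.5167 tcp [616.7  27.5  70.9] grasp [617.8  28.   89.6] toolz [-0.0572 -0.0233 -0.9981] yaw -139.03 F [-0.3  0.4 -1.4] gap 52.6 q [-0.05  0.37  0.21  1.48 -0.03 -2.33]
```

>>> {"name": "servo_tool", "arguments": {"steps": [[0.2,0.4,0,0],[0.2,0.5,0,0],[0,0.3,0,0],[0,0.1,0,0],[0,0,0,0],[0,0,0,0]]}}

```text
time: 40.02
ee_pos: [623.1, 42.2, 73.3]
ee_rot: [0.909, -0.415, -0.019, 0.021]
force: [-0.9, -0.4, -2.6]
finger_gap: 53.0
```

```bash
python3 look.py; python3 snap.py p100 200 140 180 120
```

```text
t 40.0167 tcp [623.1  42.2  73.3] grasp [624.1  42.6  92. ] toolz [-0.0527 -0.0232 -0.9983] yaw -139.03 F [-0.9 -0.4 -2.6] gap 53.0 q [-0.03  0.38  0.24  1.48 -0.02 -2.31]
t 40.0167 tcp [623.1  42.2  73.3] grasp [624.1  42.6  92. ] toolz [-0.0527 -0.0232 -0.9983] yaw -139.03 F [-0.9 -0.4 -2.6] gap 53.0 q [-0.03  0.38  0.24  1.48 -0.02 -2.31]
```

View pics/p100.png

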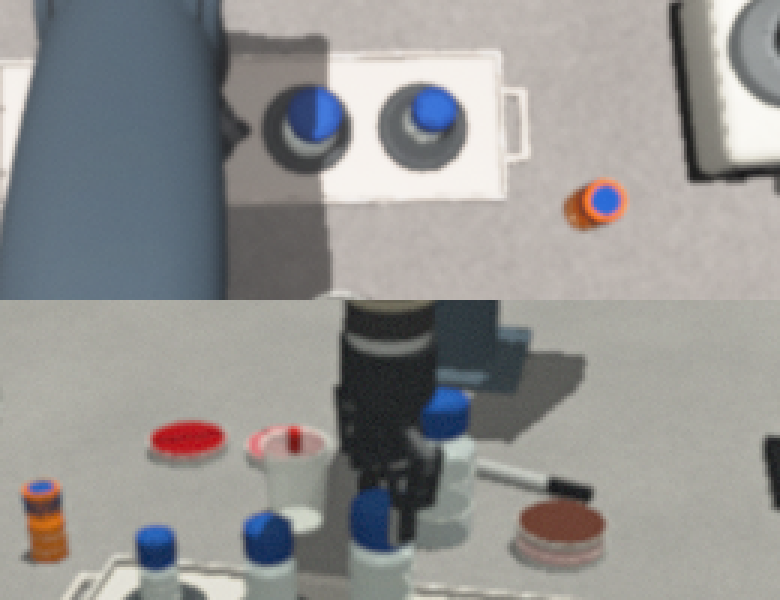

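The b100 hangs nearly upright over pad b, with b50 and b25 standing on c and d. Lowering it now.

>>> {"name": "servo_tool", "arguments": {"steps": [[-0.1,0,-0.2,0],[0,0,-0.4,0],[0,0,-0.5,0],[0,0,-0.4,0],[0,0,-0.2,0],[0,0,0,0],[0,0,0,0]]}}

```text
time: 40.7
ee_pos: [622.1, 41.4, 55.0]
ee_rot: [0.909, -0.416, -0.019, 0.021]
force: [-0.6, 0.5, -0.8]
finger_gap: 52.7
```

>>> {"name": "servo_tool", "arguments": {"steps": [[0,0,-0.1,0],[0,0,-0.1,0],[0,0,-0.1,0],[0,0,0,0]]}}

```text
time: 41.03
ee_pos: [622.5, 41.1, 55.0]
ee_rot: [0.909, -0.416, -0.018, 0.021]
force: [0.3, -0.3, -1.5]
finger_gap: 53.0
```

```bash
python3 look.py
```

```text
t 41.0333 tcp [622.5  41.1  55. ] grasp [623.4  41.5  73.7] toolz [-0.0496 -0.0238 -0.9985] yaw -139.1 F [ 0.3 -0.3 -1.5] gap 53.0 q [-0.03  0.38  0.2   1.44 -0.03 -2.31]
```

>>> {"name": "servo_tool", "arguments": {"steps": [[0,0,-0.2,0],[0,0,-0.2,0],[0,0,-0.2,0],[0,0,-0.2,0],[0,0,-0.2,0],[0,0,0,0]]}}

```text
time: 41.53
ee_pos: [623.2, 40.4, 55.1]
ee_rot: [0.909, -0.415, -0.014, 0.021]
force: [-0.1, 0.5, -1.5]
finger_gap: 53.0
```

```bash
python3 look.py
```

```text
t 41.5333 tcp [623.2  40.4  55.1] grasp [624.   40.9  73.8] toolz [-0.0436 -0.0259 -0.9987] yaw -139.09 F [-0.1  0.5 -1.5] gap 53.0 q [-0.03  0.37  0.19  1.43 -0.03 -2.31]
```

>>> {"name": "servo_tool", "arguments": {"steps": [[0,0,0,0],[0,0,0,0],[0,0,0,0],[0,0,0,0],[0,0,0,0]], "grip": 8.5}}

```text
time: 41.95
ee_pos: [624.0, 40.4, 53.5]
ee_rot: [0.909, -0.415, -0.014, 0.021]
force: [-0.6, 0.4, -0.1]
finger_gap: 84.7
```

>>> {"name": "servo_tool", "arguments": {"steps": [[0,0,0.4,0],[0,0,0.8,0],[0,0,1,0],[0,0,1,0],[0,0,1,0],[0,0,1,0],[0,0,1,0],[0,0,1,0],[-0.5,0,1,0],[-1,0.1,0.5,0],[-1,0.1,0,0],[-1.2,0.1,0,0]]}}

```text
time: 42.95
ee_pos: [588.8, 42.9, 154.4]
ee_rot: [0.909, -0.416, -0.01, 0.019]
force: [-0.1, 0.4, 0.1]
finger_gap: 84.9
```

>>> {"name": "servo_tool", "arguments": {"steps": [[-1.2,0.1,0,7],[-1.2,0.1,0,-7],[-1.2,0.1,0,7],[-1.2,0.1,0,-7],[-1.2,0.1,0,7],[-1.2,0.1,0,-7],[-1.2,0.1,0,7],[-1.2,0.1,0,-7],[-1,0,0,7],[-1,0,0,-7],[-0.7,0,0,0],[-0.3,0,0,0]]}}

```text
time: 43.95
ee_pos: [453.3, 51.7, 167.2]
ee_rot: [0.911, -0.412, -0.006, 0.018]
force: [0.2, 0.2, 0.5]
finger_gap: 85.2
```

```bash
python3 look.py; python3 chk.py b100
```

```text
t 43.95 tcp [453.3  51.7 167.2] grasp [453.8  52.2 185.9] toolz [-0.0251 -0.0271 -0.9993] yaw -138.66 F [0.2 0.2 0.5] gap 85.2 q [-0.01 -0.1  -0.11  1.59 -0.03 -2.3 ]
t 43.95 tcp [453.3  51.7 167.2] grasp [453.8  52.2 185.9] toolz [-0.0251 -0.0271 -0.9993] yaw -138.66 F [0.2 0.2 0.5] gap 85.2 q [-0.01 -0.1  -0.11  1.59 -0.03 -2.3 ]
b100 top [264.4 176.2] [ 24  23 392] [623.6  37.5  99.5]
b100 top [304.4 177.7] [ 18  18 259] [621.6 -58.4  99.5]
b100 top [344.3 176.1] [ 16  15 184] [ 626.7 -154.2   99.5]
b100 scene [305.6 198.3] [ 22  20 381] [624.2  38.8  99.5]
b100 scene [269. 199.] [ 17  17 234] [646.7 -49.6  99.5]
```

>>> {"name": "servo_tool", "arguments": {"steps": [[-0.3,0.1,0,7],[-0.3,0.1,0,-7],[-0.3,0.1,0,7],[-0.3,0.1,0,-7],[-0.3,0.1,0,7],[-0.3,0,-0.2,-7],[-0.3,0,-0.5,7],[-0.3,0,-0.8,-7],[0,0,-0.8,7],[0,0,-0.6,-7],[0,0,0,0],[0,0,0,0]]}}

```text
time: 45.05
ee_pos: [436.1, 56.2, 138.4]
ee_rot: [0.913, -0.407, -0.003, 0.016]
force: [-0.4, 0.2, -0.6]
finger_gap: 85.0
```

```bash
python3 look.py
```

```text
t 45.05 tcp [436.1  56.2 138.4] grasp [436.4  56.8 157.1] toolz [-0.0183 -0.0278 -0.9994] yaw -137.99 F [-0.4  0.2 -0.6] gap 85.0 q [-0.   -0.16 -0.21  1.53 -0.03 -2.31]
```

>>> {"name": "servo_tool", "arguments": {"steps": [[0,0,-0.5,0],[0,0,-0.8,0],[0,0,-0.8,0],[0,0,-0.9,0],[0,0,-0.9,0],[0,0,-0.7,0],[0,0,-0.4,0],[0,0,0,0],[0,0,0,0]]}}

```text
time: 45.8
ee_pos: [436.1, 56.2, 82.8]
ee_rot: [0.915, -0.403, -0.003, 0.017]
force: [-1.1, 0.6, -0.3]
finger_gap: 84.9
```

```bash
python3 look.py
```

```text
t 45.8 tcp [436.1  56.2  82.8] grasp [436.4  56.7 101.4] toolz [-0.0189 -0.0279 -0.9994] yaw -137.59 F [-1.1  0.6 -0.3] gap 84.9 q [-0.   -0.14 -0.31  1.42 -0.03 -2.31]
```

>>> {"name": "servo_tool", "arguments": {"steps": [[0,0,0.1,0],[0,0,0,0],[0,0,0,0],[0,0,0,0],[0,0,0,0],[0,0,0,0],[0,0,0,0]], "grip": 4.4, "force": 50}}

```text
time: 46.38
ee_pos: [436.8, 56.2, 84.9]
ee_rot: [0.915, -0.403, -0.002, 0.016]
force: [-1.0, -0.3, -0.1]
finger_gap: 52.2
```

```bash
python3 look.py
```

```text
t 46.3833 tcp [436.8  56.2  84.9] grasp [437.1  56.7 103.5] toolz [-0.0173 -0.0279 -0.9995] yaw -137.58 F [-1.  -0.3 -0.1] gap 52.2 q [-0.   -0.14 -0.31  1.42 -0.03 -2.31]
```

>>> {"name": "servo_tool", "arguments": {"steps": [[0,0,0.2,0],[0,0,0.5,0],[0,0,0.8,0],[0,0,0.8,0],[0,0,0.8,0],[0,0,0.4,0],[0,0,0,0],[0,0,0,0]]}}

```text
time: 47.05
ee_pos: [435.7, 56.3, 122.8]
ee_rot: [0.915, -0.403, -0.003, 0.017]
force: [-0.6, 0.2, -3.0]
finger_gap: 52.2
```

```bash
python3 look.py
```

```text
t 47.05 tcp [435.7  56.3 122.8] grasp [436.   56.8 141.5] toolz [-0.0197 -0.0277 -0.9994] yaw -137.58 F [-0.6  0.2 -3. ] gap 52.2 q [-0.   -0.15 -0.24  1.5  -0.03 -2.31]
```

>>> {"name": "servo_tool", "arguments": {"steps": [[0.3,0.1,0,0],[0.6,0.3,0,0],[0.9,0.4,0,0],[1.1,0.5,0,0],[1.1,0.5,0,0],[1.1,0.5,0,0],[1.1,0.5,0,0],[1.1,0.5,0,0],[1.1,0.5,0,0],[1.1,0.5,0,0],[1.1,0.5,0,0],[1.1,0.5,0,0]]}}

```text
time: 48.05
ee_pos: [558.4, 113.9, 115.9]
ee_rot: [0.915, -0.404, -0.007, 0.018]
force: [-0.1, 0.5, -3.3]
finger_gap: 52.3
```

>>> {"name": "servo_tool", "arguments": {"steps": [[1.1,0.5,0,0],[1.1,0.5,0,0],[1,0.5,0,0],[0.8,0.4,0,0],[0.6,0.3,0,0],[0.3,0.1,0,0],[0,0,0,0],[0,0,0,0]]}}

```text
time: 48.72
ee_pos: [612.4, 141.2, 106.5]
ee_rot: [0.915, -0.403, -0.011, 0.02]
force: [-0.2, -0.2, -2.5]
finger_gap: 52.7
```

```bash
python3 look.py
```

```text
t 48.7167 tcp [612.4 141.2 106.5] grasp [613.  141.8 125.2] toolz [-0.0361 -0.0272 -0.999 ] yaw -137.51 F [-0.2 -0.2 -2.5] gap 52.7 q [ 0.13  0.37  0.29  1.53 -0.02 -2.18]
```

>>> {"name": "servo_tool", "arguments": {"steps": [[0.3,0,-0.1,0],[0.3,0,-0.3,0],[0,0,-0.3,0],[0,0,-0.2,0],[0,0,0,0],[0,0,0,0]]}}

```text
time: 49.22
ee_pos: [617.4, 140.3, 96.5]
ee_rot: [0.915, -0.403, -0.012, 0.02]
force: [0.1, 0.1, -3.3]
finger_gap: 52.3
```

```bash
python3 look.py
```

```text
t 49.2167 tcp [617.4 140.3  96.5] grasp [618.1 140.8 115.2] toolz [-0.0377 -0.0278 -0.9989] yaw -137.56 F [ 0.1  0.1 -3.3] gap 52.3 q [ 0.13  0.38  0.29  1.52 -0.02 -2.18]
```

Lower into contact (expected at about 93), nudging y by +1 mm.

>>> {"name": "servo_tool", "arguments": {"steps": [[0.1,0.1,-0.1,0],[0,0,-0.2,0],[0,0,-0.1,0],[0,0,-0.1,0],[0,0,0,0]]}}

```text
time: 49.63
ee_pos: [618.6, 141.1, 93.7]
ee_rot: [0.915, -0.403, -0.011, 0.02]
force: [0.4, -0.6, -4.0]
finger_gap: 52.5
```

>>> {"name": "servo_tool", "arguments": {"steps": [[0,0,-0.1,0],[0,0,-0.1,0],[0,0,-0.1,0],[0,0,-0.1,0],[0,0,0,0]]}}

```text
time: 50.05
ee_pos: [619.0, 141.0, 93.4]
ee_rot: [0.915, -0.403, -0.009, 0.019]
force: [-1.1, 0.1, -1.5]
finger_gap: 52.4
```

```bash
python3 look.py
```

```text
t 50.05 tcp [619.  141.   93.4] grasp [619.6 141.5 112. ] toolz [-0.0322 -0.0283 -0.9991] yaw -137.58 F [-1.1  0.1 -1.5] gap 52.4 q [ 0.13  0.38  0.28  1.51 -0.02 -2.18]
```

>>> {"name": "servo_tool", "arguments": {"steps": [[0,0,-0.1,0],[0,0,-0.1,0],[0,0,0,0]]}}

```text
time: 50.3
ee_pos: [619.0, 141.0, 93.4]
ee_rot: [0.915, -0.403, -0.008, 0.019]
force: [-1.8, -0.1, -0.6]
finger_gap: 52.8
```

>>> {"name": "servo_tool", "arguments": {"steps": [[0,0,0,0],[0,0,0,0],[0,0,0,0],[0,0,0,0],[0,0,0,0]], "grip": 8.5}}

```text
time: 50.72
ee_pos: [621.2, 141.5, 92.0]
ee_rot: [0.915, -0.403, -0.007, 0.018]
force: [-0.7, -0.7, -0.5]
finger_gap: 84.6
```

>>> {"name": "servo_tool", "arguments": {"steps": [[0,0,0.4,0],[0,0,0.8,0],[0,0,1,0],[0,0,1,0],[0,0,1,0],[0,0,1,0],[0,0,0.8,0],[-0.8,0,0,0],[-1.5,0,0,0],[-1.8,0,0,0],[-1.8,0,0,0],[-1.8,0,0,0]]}}

```text
time: 51.72
ee_pos: [545.1, 141.3, 161.9]
ee_rot: [0.915, -0.404, -0.003, 0.016]
force: [-0.5, 0.5, 0.3]
finger_gap: 85.1
```

>>> {"name": "servo_tool", "arguments": {"steps": [[-1.8,0,0,0],[-1.8,0,0,0],[-1.8,0,0,0],[-1.2,0,0,0],[-0.6,0,0,0],[0,0,0,0]]}}

```text
time: 52.22
ee_pos: [462.7, 141.4, 162.9]
ee_rot: [0.915, -0.403, -0.004, 0.016]
force: [-0.1, 0.9, 0.9]
finger_gap: 85.0
```

```bash
python3 chk.py b250; python3 snap.py p250 180 130 180 130
```

```text
t 52.2167 tcp [462.7 141.4 162.9] grasp [463.  141.9 181.6] toolz [-0.02   -0.0254 -0.9995] yaw -137.59 F [-0.1  0.9  0.9] gap 85.0 q [ 0.17 -0.03 -0.05  1.58 -0.02 -2.14]
b250 top [218.2 174.2] [ 23  23 412] [619.7 143.2 137.5]
b250 top [264.4 176.1] [ 23  22 380] [616.9  36.2 137.5]
b250 top [304.4 177.6] [ 18  18 256] [614.7 -56.5 137.5]
b250 top [344.3 176.2] [ 16  15 183] [ 619.5 -149.   137.5]
b250 scene [348.5 188.6] [ 23  21 396] [620.5 143.5 137.5]
t 52.3167 tcp [464.2 141.3 162.8] grasp [464.6 141.8 181.5] toolz [-0.019  -0.0254 -0.9995] yaw -137.61 F [-0.5  0.4  0.3] gap 84.9 q [ 0.17 -0.03 -0.05  1.58 -0.02 -2.14]
```

View pics/p250.png

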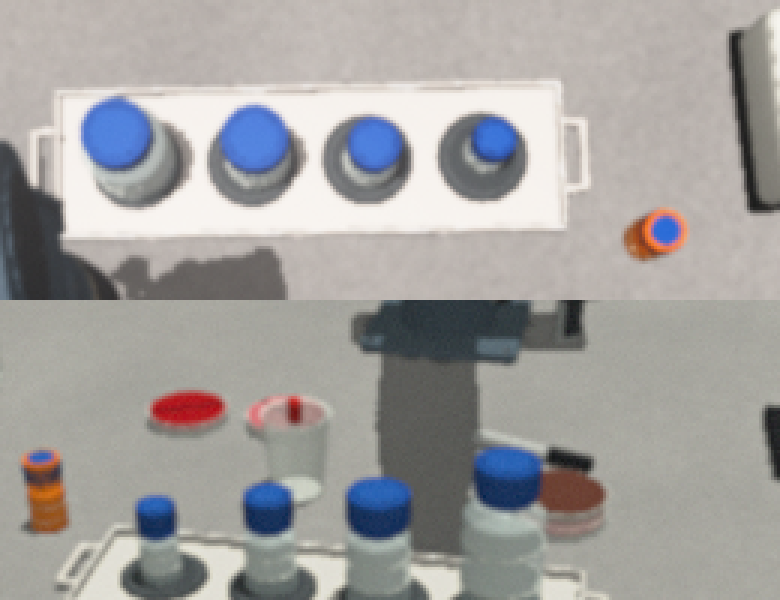

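All four stand upright in the right order. Cap offsets from pad centres:

| Bottle | Offset |
|---|---|
| b250 | about 2 mm |
| b50 | about 2 mm |
| b25 | about 4 mm |
| b100 | about 5.5 mm, mostly -y |

There is time left, so I'll recentre b100.

>>> {"name": "servo_tool", "arguments": {"steps": [[0.3,-0.2,0,0],[0.7,-0.5,0,0],[1.1,-0.7,0,0],[1.2,-0.8,0,0],[1.2,-0.8,0,0],[1.2,-0.8,0,0],[1.2,-0.8,0,0],[1.2,-0.8,0,0],[1.2,-0.8,0,0],[1.2,-0.8,0,0],[1.2,-0.8,0,0],[1.1,-0.7,0,0]]}}

```text
time: 53.42
ee_pos: [610.9, 43.5, 157.6]
ee_rot: [0.914, -0.406, -0.003, 0.017]
force: [-0.4, 0.2, 0.0]
finger_gap: 84.9
```

>>> {"name": "servo_tool", "arguments": {"steps": [[0.9,-0.6,0,0],[0.7,-0.4,0,0],[0.4,-0.2,0,0],[0.2,0,0,0],[0,0,0,0],[0,0,0,0]]}}

```text
time: 53.92
ee_pos: [640.8, 22.3, 151.9]
ee_rot: [0.912, -0.409, -0.004, 0.018]
force: [-0.6, -0.1, -0.8]
finger_gap: 85.1
```

```bash
python3 look.py
```

```text
t 53.9167 tcp [640.8  22.3 151.9] grasp [641.2  22.9 170.5] toolz [-0.0213 -0.0295 -0.9993] yaw -138.32 F [-0.6 -0.1 -0.8] gap 85.1 q [-0.05  0.38  0.4   1.6  -0.03 -2.35]
```

>>> {"name": "servo_tool", "arguments": {"steps": [[-0.4,0.3,-0.2,0],[-0.6,0.5,-0.5,0],[-0.4,0.3,-0.7,0],[-0.1,0.1,-0.7,0],[0,0,-0.5,0],[0,0,-0.2,0],[0,0,0,0],[0,0,0,0]]}}

```text
time: 54.58
ee_pos: [622.5, 37.5, 123.0]
ee_rot: [0.913, -0.408, -0.004, 0.018]
force: [-0.3, -0.9, -0.2]
finger_gap: 84.9
```

```bash
python3 look.py
```

```text
t 54.5833 tcp [622.5  37.5 123. ] grasp [622.9  38.1 141.6] toolz [-0.0212 -0.0291 -0.9994] yaw -138.12 F [-0.3 -0.9 -0.2] gap 84.9 q [-0.03  0.33  0.27  1.53 -0.03 -2.33]
```

Well centred. Down to TCP z of about 55, then close.

>>> {"name": "servo_tool", "arguments": {"steps": [[0,-0.1,-0.5,0],[0,0,-0.8,0],[0,0,-1,0],[0,0,-1,0],[0,0,-1,0],[0,0,-0.9,0],[0,0,-0.6,0],[0,0,-0.4,0],[0,0,-0.2,0],[0,0,0,0],[0,0,0,0]]}}

```text
time: 55.5
ee_pos: [621.5, 35.7, 50.1]
ee_rot: [0.913, -0.408, -0.005, 0.018]
force: [-1.1, -0.3, -0.7]
finger_gap: 85.1
```

```bash
python3 look.py
```

```text
t 55.5 tcp [621.5  35.7  50.1] grasp [621.9  36.2  68.8] toolz [-0.024  -0.0291 -0.9993] yaw -138.18 F [-1.1 -0.3 -0.7] gap 85.1 q [-0.03  0.35  0.15  1.4  -0.03 -2.33]
```

>>> {"name": "servo_tool", "arguments": {"steps": [[0.1,0,0.3,0],[0,0,0,0],[0,0,0,0],[0,0,0,0],[0,0,0,0],[0,0,0,0],[0,0,0,0]], "grip": 4.4, "force": 40}}

```text
time: 56.08
ee_pos: [624.2, 35.8, 55.7]
ee_rot: [0.913, -0.408, -0.003, 0.017]
force: [-0.8, -0.9, -1.7]
finger_gap: 53.0
```

```bash
python3 look.py
```

```text
t 56.0833 tcp [624.2  35.8  55.7] grasp [624.6  36.3  74.4] toolz [-0.0201 -0.0291 -0.9994] yaw -138.17 F [-0.8 -0.9 -1.7] gap 53.0 q [-0.03  0.35  0.16  1.4  -0.03 -2.33]
```

>>> {"name": "servo_tool", "arguments": {"steps": [[0,0,0.2,0],[0,0,0.3,0],[0,0,0.1,0],[0,0,0,0],[-0.1,0.2,0,0],[0,0.2,0,0],[0,0.1,0,0],[0,0,0,0],[0,0,0,0]]}}

```text
time: 56.83
ee_pos: [622.0, 41.5, 60.9]
ee_rot: [0.913, -0.408, -0.004, 0.018]
force: [0.2, 0.6, -1.8]
finger_gap: 52.6
```

```bash
python3 look.py
```

```text
t 56.8333 tcp [622.   41.5  60.9] grasp [622.5  42.1  79.6] toolz [-0.0227 -0.0289 -0.9993] yaw -138.16 F [ 0.2  0.6 -1.8] gap 52.6 q [-0.02  0.34  0.17  1.42 -0.03 -2.33]
```

>>> {"name": "servo_tool", "arguments": {"steps": [[0,0,-0.2,0],[0,0,-0.2,0],[0,0,-0.1,0],[0,0,-0.1,0],[0,0,-0.1,0],[0,0,0,0]]}}

```text
time: 57.33
ee_pos: [622.6, 41.3, 55.3]
ee_rot: [0.913, -0.408, -0.003, 0.018]
force: [-0.6, 0.5, -2.2]
finger_gap: 53.0
```

```bash
python3 look.py
```

```text
t 57.3333 tcp [622.6  41.3  55.3] grasp [623.   41.8  73.9] toolz [-0.0207 -0.0294 -0.9994] yaw -138.17 F [-0.6  0.5 -2.2] gap 53.0 q [-0.02  0.35  0.16  1.4  -0.03 -2.33]
```

In contact (55.3, against 55.7 when gripped). Two small presses, then release and retreat.

>>> {"name": "servo_tool", "arguments": {"steps": [[0,0,-0.1,0],[0,0,-0.1,0],[0,0,0,0]]}}

```text
time: 57.58
ee_pos: [623.3, 40.9, 55.0]
ee_rot: [0.913, -0.408, -0.002, 0.018]
force: [-0.1, -1.1, -1.9]
finger_gap: 52.7
```

>>> {"name": "servo_tool", "arguments": {"steps": [[0,0,0,0],[0,0,0,0],[0,0,0,0],[0,0,0,0],[0,0,0,0]], "grip": 8.5}}

```text
time: 58.0
ee_pos: [623.8, 41.1, 53.8]
ee_rot: [0.913, -0.408, -0.002, 0.017]
force: [-0.0, 0.4, -0.1]
finger_gap: 84.9
```

>>> {"name": "servo_tool", "arguments": {"steps": [[0,0,0.4,0],[0,0,0.8,0],[0,0,1,0],[0,0,1,0],[0,0,1,0],[0,0,1,0],[0,0,1,0],[0,0,1,0],[0,0,1,0],[-0.8,0,0.3,0],[-1.5,0,0,0],[-1.8,0,0,0]]}}

```text
time: 59.0
ee_pos: [585.4, 40.8, 151.8]
ee_rot: [0.913, -0.408, 0.002, 0.015]
force: [-0.2, 0.3, 0.5]
finger_gap: 85.1
```

>>> {"name": "servo_tool", "arguments": {"steps": [[-1.8,0,0,0],[-1.8,0,0,0],[-1.8,0,0,0],[-1.8,0,0,0],[-1.8,0,0,0],[-1.2,0,0,0],[-0.6,0,0,0],[0,0,0,0],[0,0,0,0]]}}

```text
time: 59.75
ee_pos: [464.7, 41.2, 153.7]
ee_rot: [0.913, -0.408, 0.001, 0.016]
force: [0.2, 0.3, -0.3]
finger_gap: 84.8
```

```bash
for b in b25 b50 b100 b250; do python3 chk.py $b | grep ^b; done; python3 snap.py fin 180 130 180 145
```

```text
b25 top [218.3 174.5] [ 24  24 425] [631.7 152.5  70.5]
b25 top [262.4 176.1] [ 24  23 397] [629.2  43.7  70.5]
b25 top [304.4 177.7] [ 18  18 259] [626.9 -59.9  70.5]
b25 top [344.3 176.1] [ 16  15 184] [ 632.3 -158.2   70.5]
b25 scene [269.1 199. ] [ 17  17 233] [599.4 -64.   70.5]
b25 scene [231.6 201.8] [ 12  15 154] [ 633.8 -155.4   70.5]
b50 top [218.3 174.4] [ 23  24 425] [628.9 150.3  86.5]
b50 top [262.3 176.1] [ 24  23 397] [626.2  43.1  86.5]
b50 top [304.4 177.7] [ 18  18 259] [623.9 -59.1  86.5]
b50 top [344.3 176.2] [ 16  15 183] [ 629.  -156.1   86.5]
b50 scene [307.3 198.7] [ 22  21 371] [603.6  39.   86.5]
b50 scene [269.1 199. ] [ 17  17 231] [625.3 -56.1  86.5]
b50 scene [231.6 201.8] [ 12  15 153] [ 658.9 -144.9   86.5]
b100 top [218.2 174.5] [ 24  24 422] [626.3 148.5  99.5]
b100 top [262.4 176.1] [ 24  23 397] [623.8  42.5  99.5]
b100 top [304.4 177.7] [ 18  18 259] [621.6 -58.4  99.5]
b100 top [344.3 176.2] [ 16  15 185] [ 626.6 -154.3   99.5]
b100 scene [307.2 198.7] [ 22  21 370] [625.2  43.2  99.5]
b100 scene [269.1 199. ] [ 17  17 233] [646.7 -49.5  99.5]
b250 top [218.2 174.4] [ 23  24 421] [619.3 143.2 137.5]
b250 top [262.4 176.1] [ 24  23 397] [616.8  40.8 137.5]
b250 top [304.4 177.7] [ 18  18 259] [614.6 -56.5 137.5]
b250 top [344.3 176.2] [ 16  15 185] [ 619.5 -149.   137.5]
b250 scene [348.9 188.7] [ 22  21 389] [620.9 144.3 137.5]
t 60.15 tcp [465.1  41.1 153.3] grasp [465.3  41.7 172. ] toolz [-0.0124 -0.0297 -0.9995] yaw -138.18 F [-0.3  1.1  0.2] gap 84.9 q [-0.03 -0.09 -0.13  1.55 -0.03 -2.33]
```

View pics/fin.png

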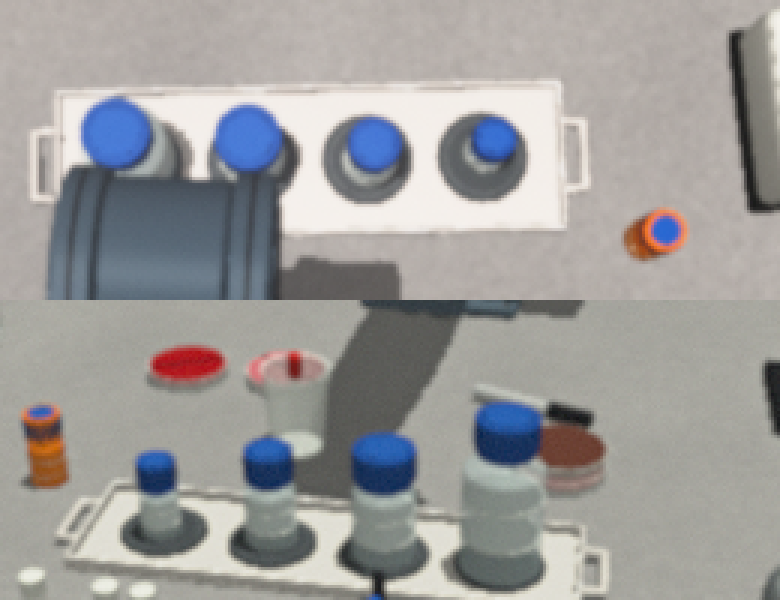

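All four bottles stand upright and centred in the right order. The smallest is at the mixer end and the gripper is clear, so I'm handing in.

```bash
python3 -c "from station import robot; print(robot.sign_off())"
```

```text
the job is handed in; nothing more can be done
None
```

All four bottles are on their pads, upright and in size order: 25 ml on pad_d nearest the mixer, 50 ml on pad_c, 100 ml on pad_b and 250 ml on pad_a. I handed in at about 60 s of the 109 s allowed, with the gripper open and clear. The orange look-alike was left alone.

**Final check:** by the top camera, the caps sit this far from their pad centres:

| Bottle | Pad | Offset |
|---|---|---|
| 25 ml | pad_d | about 4 mm |
| 50 ml | pad_c | about 2 mm |
| 100 ml | pad_b | about 2.5 mm |
| 250 ml | pad_a | about 2 mm |

The scene camera agreed on the bottle positions to within about 3 mm.

**What went wrong or disagreed:**
- **First grasp missed:** the fingertips in the pictures were about 35 mm higher than the reported TCP implied, so the first close was above the cap without touching the bottle. I corrected the height for all four.
- **Tool tilt:** the tool tilted by up to about 5° between moves, and about 3° while it held a bottle, so I pressed lightly at each set-down to level the bottle before letting go.
- **100 ml bottle:** it first stood about 5.5 mm off centre, so I gripped it again, lifted it a few mm and recentred it.
- **Pad positions:** the scene camera put the pads about 2–5 mm further out than the top camera did (its pad_b reading was unusable), so I used the top camera's values.

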